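Hang the open bin of loose nuts and pins back on the bin rack

TASK

Take the open steel bin of loose nuts and dowel pins by its handle and hang it on the free part of the rack's rail, beside the bin already there, with its hook fully down over the rail. Carry it level so that all six loose parts stay in it, and leave the other loose things on the bench where they are.

Things in the scene. Friction and masses are not known exactly. Their poses are not given: they have to be found in the camera images.
- bin_grip (a point): Centre of the loose bin's black grip: a flat paddle 18 mm thick across the bin (y), 46 mm long, 28 mm broad, its length leaning 45 deg from vertical, top to the front: close along y on its flat sides, coming down along it. Bin axes: x front to back, y across, z up; yaw 0: handle towards world -x; roll = pitch = 0: level. Point: 89 mm in front of the bin's middle, 72 mm above its underside.
- bin_floor (a point): Middle of the loose bin's inner floor (bin axes), 89 mm behind and 69 mm below the grip point, 3 mm above the underside. Open sheet-steel bin 110 mm front to back, 75 mm wide, walls 3 mm, back wall 70 mm high, front wall 30 mm (34 mm behind the grip point). Bin about 0.2 kg, contents 0.13 kg, centre of mass near this point.
- bin_hook (a point): Middle of the hook along the top of the bin's back (bin axes), on its flange's underside, 147.5 mm behind and 6 mm below the grip point. The flange turns down in a 4 mm tongue; the slot between back wall and tongue is 7 mm wide, opens downward, this point in its middle. Tongue: to 16 mm below this point, outer face 7.5 mm behind it. Wall's outer face: 3.5 mm in front of it, 66 mm down.
- rack: Fixed grey steel bin rack, 300 mm wide. Origin on the bench under the front face of its upright back panel, at mid-width. Axes: -x out of its front, y to the left seen from the front, z up. A 5 mm foot plate reaches 70 mm out in front of the panel; the shelf brackets and rail end plates stand at the two ends only.
- shelf_edge (a point): Middle of the front edge of the rack's top shelf, at its underside: 168 mm in front of the panel, 285 mm above the bench. The shelf overhangs the hung bins and most of their handles, so the hand must lean 25 to 50 degrees, its body out in front towards the robot, fingers pointing forward and down. Edge lip 16 mm high, bottle and lids on top.
- rail (a point): Middle of the rack's hanging rail (rack axes), on the top edge of its upright lip, 14 mm in front of the panel, 125 mm above the bench. The lip is 4 mm thick and 288 mm long, this point mid-thickness; between it and the panel is a 12 mm wide, 23 mm deep channel for the bin's tongue. Fully home the hook's flange rests on the lip; let go, the bin nods forward 2 to 4 degrees.
- stop_bar (a point): Middle of the front face of the stop bar below the rail (rack axes), 70 mm above the bench, bar 12 mm high. Its face is in line with the lip's front face, 16 mm in front of the panel: a level bin pushed in with its tongue above the lip comes with its back wall flat on the lip and this bar, its tongue then standing over the channel.
- bin_b: A second bin just like the loose one, holding nuts, already on the rail and fixed there; same axes, origin in the middle of its underside, 75 mm wide; its handle reaches 186 mm out from the panel and up to 157 mm above the bench. The rest of the rail, up to 141 mm either side of the rack's middle, is free; keep the bins 3 mm or more apart.
- nut1: Loose steel hex nut, 21 mm over its corners, 10 mm high, in the bin; origin in the middle of its underside as built.
- nut2: Loose steel hex nut, 21 mm over its corners, 10 mm high, in the bin; origin in the middle of its underside as built.
- nut3: Loose steel hex nut, 21 mm over its corners, 10 mm high, in the bin; origin in the middle of its underside as built.
- pin1_center (a point): Centre of a loose steel dowel pin, 12 mm thick, 30 mm long, in the bin; it rolls.
- pin2_center (a point): Centre of a loose steel dowel pin, 12 mm thick, 30 mm long, in the bin; it rolls.
- pin3_center (a point): Centre of a loose steel dowel pin, 12 mm thick, 30 mm long, in the bin; it rolls.
- lid_loose: Bystander: pink tub lid lying open side up, 98 mm wide, 16 mm high; origin in the middle of its underside. Fixed pink tubs 55 mm high stand on the bench beside the bin and between it and the rack.
- steel_cup: Bystander: open steel cup, 72 mm wide, 82 mm high; origin in the middle of its underside.
- drop_bottle: Bystander: small dark bottle with a pale cap, 30 mm wide, 62 mm high; origin in the middle of its underside.
- hex_key: Bystander: black hex key lying flat, 84 mm long; origin in its middle.

How it is judged:
On the way:
1. the bin is off the bench, its floor more than 45 mm up, with all its parts in it (height (world z) of bin_floor above 0.045 m and x of nut1 in the frame of bin_floor between -0.056 and 0.056 m and y of nut1 in the frame of bin_floor between -0.0385 and 0.0385 m and z of nut1 in the frame of bin_floor between -0.006 and 0.045 m and x of nut2 in the frame of bin_floor between -0.056 and 0.056 m and y of nut2 in the frame of bin_floor between -0.0385 and 0.0385 m and z of nut2 in the frame of bin_floor between -0.006 and 0.045 m and x of nut3 in the frame of bin_floor between -0.056 and 0.056 m and y of nut3 in the frame of bin_floor between -0.0385 and 0.0385 m and z of nut3 in the frame of bin_floor between -0.006 and 0.045 m and x of pin1_center in the frame of bin_floor between -0.056 and 0.056 m and y of pin1_center in the frame of bin_floor between -0.0385 and 0.0385 m and z of pin1_center in the frame of bin_floor between -0.006 and 0.045 m and x of pin2_center in the frame of bin_floor between -0.056 and 0.056 m and y of pin2_center in the frame of bin_floor between -0.0385 and 0.0385 m and z of pin2_center in the frame of bin_floor between -0.006 and 0.045 m and x of pin3_center in the frame of bin_floor between -0.056 and 0.056 m and y of pin3_center in the frame of bin_floor between -0.0385 and 0.0385 m and z of pin3_center in the frame of bin_floor between -0.006 and 0.045 m), for 0.2 s.
At the end, for the whole second after the job is handed in: The bin hangs on the rail, fully down: the inside of its hook no more than 5 mm above the top of the lip, with the lip in its slot, square to the rack and level within 7 degrees; all six nuts and pins lie in the bin, the nuts at rest; the gripper has let go (x of bin_hook in the frame of rack between -0.0185 and -0.0095 m and y of bin_hook in the frame of rack between -0.115 and 0.115 m and z of bin_hook in the frame of rack between 0.121 and 0.13 m and angle between bin_floor's own z axis and vertical below 0.13 rad and angle between the x axis of bin_floor and the x axis of rack, either way round below 0.13 rad and x of nut1 in the frame of bin_floor between -0.056 and 0.056 m and y of nut1 in the frame of bin_floor between -0.0385 and 0.0385 m and z of nut1 in the frame of bin_floor between -0.006 and 0.045 m and x of nut2 in the frame of bin_floor between -0.056 and 0.056 m and y of nut2 in the frame of bin_floor between -0.0385 and 0.0385 m and z of nut2 in the frame of bin_floor between -0.006 and 0.045 m and x of nut3 in the frame of bin_floor between -0.056 and 0.056 m and y of nut3 in the frame of bin_floor between -0.0385 and 0.0385 m and z of nut3 in the frame of bin_floor between -0.006 and 0.045 m and x of pin1_center in the frame of bin_floor between -0.056 and 0.056 m and y of pin1_center in the frame of bin_floor between -0.0385 and 0.0385 m and z of pin1_center in the frame of bin_floor between -0.006 and 0.045 m and x of pin2_center in the frame of bin_floor between -0.056 and 0.056 m and y of pin2_center in the frame of bin_floor between -0.0385 and 0.0385 m and z of pin2_center in the frame of bin_floor between -0.006 and 0.045 m and x of pin3_center in the frame of bin_floor between -0.056 and 0.056 m and y of pin3_center in the frame of bin_floor between -0.0385 and 0.0385 m and z of pin3_center in the frame of bin_floor between -0.006 and 0.045 m and linear speed of each of nut1, nut2, nut3 below 0.03 m/s); the robot touches nothing.
It fails at once if the bin is tilted by more than 20 degrees (angle between bin_floor's own z axis and vertical above 0.35 rad).
It fails at once if a nut or pin has left the bin (not (x of nut1 in the frame of bin_floor between -0.056 and 0.056 m and y of nut1 in the frame of bin_floor between -0.0385 and 0.0385 m and z of nut1 in the frame of bin_floor between -0.006 and 0.045 m) or not (x of nut2 in the frame of bin_floor between -0.056 and 0.056 m and y of nut2 in the frame of bin_floor between -0.0385 and 0.0385 m and z of nut2 in the frame of bin_floor between -0.006 and 0.045 m) or not (x of nut3 in the frame of bin_floor between -0.056 and 0.056 m and y of nut3 in the frame of bin_floor between -0.0385 and 0.0385 m and z of nut3 in the frame of bin_floor between -0.006 and 0.045 m) or not (x of pin1_center in the frame of bin_floor between -0.056 and 0.056 m and y of pin1_center in the frame of bin_floor between -0.0385 and 0.0385 m and z of pin1_center in the frame of bin_floor between -0.006 and 0.045 m) or not (x of pin2_center in the frame of bin_floor between -0.056 and 0.056 m and y of pin2_center in the frame of bin_floor between -0.0385 and 0.0385 m and z of pin2_center in the frame of bin_floor between -0.006 and 0.045 m) or not (x of pin3_center in the frame of bin_floor between -0.056 and 0.056 m and y of pin3_center in the frame of bin_floor between -0.0385 and 0.0385 m and z of pin3_center in the frame of bin_floor between -0.006 and 0.045 m)).
It fails at once if a loose bystander is shoved more than 25 mm (distance of any of lid_loose, steel_cup, drop_bottle, hex_key from where it was at the start of the episode above 0.025 m).
It also fails if it takes over 62 s, if anything falls off the work surface, if the arm or the gripper's body presses on something with over 40 N, if the wrist force passes 120 N, or if a joint passes its speed limit or range.

ROBOT

A 7-joint arm with a two-finger parallel gripper is mounted at the origin on a cart in front of the work surface, level with it; the furniture and walls round the work are solid. World frame = base frame: x ahead of the robot, y to its left, z up, the work surface at z = 0. Lengths are in m, angles in rad, forces in N, time in s.
With the tool pointing down it reaches from about 0.425 to 0.925 m from the base axis. Payload 6.8 kg.
Tool frame: the origin (TCP) lies on the mounting face of the last link; the fingertips stand 173 mm ahead of it and the grasp point (between the pads) lies 155 mm ahead of it; z points along the fingers, y is the line along which they close (so a half turn about z gives the same grasp; the last joint's range is limited). The gripper opens to 85 mm and grips with 20 to 120 N. Pads are 22 mm wide; open, the fingers measure 114 mm over their backs; the gripper's body (76 mm by 85 mm) begins 54 mm behind the grasp point. The pads swing forward as they close: fully open they stand 13 mm farther back than shut.
Start: joints at [1.179, 0.477, 0.022, 1.555, -0.011, 1.109, -0.083], TCP at [0.189, -0.648, 0.405] pointing down, gripper open.
Joint ranges: [-2.96, 2.96], [-0.34, 2.1], [-1.41, 1.46], [0.24, 2.44], [-1.37, 4.51], [0.17, 1.92], [-2.96, 2.96]. Speed limits (rad/s): [2.39, 2.39, 3.14, 3.14, 3.14, 3.14, 3.14].

INTERFACE

Orientations are given as a rotation vector (axis times angle).
In Python, from bench import r gives the robot as it stands.
- The arm moves only by the tool carry_out, never from a script. Its argument "moves" is a list of rows, each a list of 5 numbers: the shift along the tool's x, y, z in m, then the turn about the tool's z in rad, then the finger opening in m, from 0 to 0.0854. In form: [[dx, dy, dz, roll, claw], ...]. A call has exactly 8 rows; each row is the pose to reach, as a shift and turn from the pose commanded when the call began, along the tool's axes at that moment; what a row does not reach only later rows make up. A row lasts 1/10 s, in which the tool goes at most 50 mm and 8.59 degrees, less where a joint would pass 70% of its speed; a pose out of reach is approached as far as the arm can. A call with a gripper value outside its range is refused whole. The fingers move at their own pace and stop on an object; "force" is the grip in N (left out, the last holds). Time passes only in rows, so rows that repeat a pose let the fingers close, or fill a call up. It gives the time, the measured TCP pose, the force, the opening and the grip force at its end, in the units of the state.
- r.get_obs(): the state, without advancing time (a new reading comes with each control period).
- r.grab_frame(name): name is "scene" or "top" or "wrist"; returns the picture (400x640x3 uint8, red, green, blue); there is no depth.
- r.calibration(name): a dict with "fx", "fy", "cx", "cy" (pixels), "rvec" (rotation vector, rad) and "tvec" (3), from world to camera coordinates, as OpenCV has them. Camera axes: x right, y down, z forward; pixel columns grow to the right and rows downward; lengths in m; the calibration is good to about 2 mm. A picture is of the moment at which its call begins: read the wrist's pose just before it. calibration takes no time and is no camera call; for the wrist camera it gives the pose at the moment of the call.
- r.hand_in(): hands the job in; it is judged then, once.
The state is a dict: "clock": time; "joints": joint angles; "qvel": joint speeds; "tau": joint torques, N m; "tcp_pos": TCP position; "orientation": TCP orientation; "contact_force": force on the tool from outside, world axes, zero at the start; "moment": the same for the moment, N m; "grip_width": finger opening in m; "gripper_force": force on a finger pad.
Only numpy, scipy, OpenCV 4.12 (cv2) and the standard library are available. Lean on these libraries where they do the work, as an engineer would, in place of code of your own. Each camera call takes 0.05 s, during which the arm holds its last target. There are 200 camera calls.

## Working session

There is one attempt and no reset: what is moved stays moved. The work goes in short steps, Python scripts to look and compute and a tool call to move; the robot and the scene stay as the last step left them, time stands still between calls to the robot, and variables do not carry over. Pictures are saved under pics/ and viewed, at most 10 in all, crops included, and the job is handed in when it is done.

Besides the shell and the picture viewer there is one more tool, called after "Call:" as name([rows], argument=value, ...), one row to a line, values as JSON. carry_out: Moves the arm, as the interface text tells. Its arguments: {"type":"object","properties":{"moves":{"type":"array","items":{"type":"array","items":{"type":"number"}}},"force":{"type":"number"}},"required":["moves"]}

```bash
mkdir -p pics; ls; python3 - <<'E'
from bench import r
import cv2
print(r.get_obs())
for n in("scene","top"):
    cv2.imwrite(f"pics/{n}0.png",r.grab_frame(n)[:,:,::-1]); print(r.calibration(n))
E
```

```text
pics
{'clock': 0.0, 'joints': array([ 1.17889611,  0.4778244 ,  0.02231785,  1.55647198, -0.01149113,
        1.10927913, -0.08306484]), 'qvel': array([ 0.0006582 , -0.00072613, -0.00045027,  0.00062191, -0.00016081,
       -0.0004078 , -0.00018585]), 'tau': array([-8.34118055e-05, -5.96450758e+01,  1.60782259e+00, -2.81188881e+01,
        1.24867281e-02,  9.47058492e-03, -5.46988034e-06]), 'tcp_pos': array([ 0.18894441, -0.64772644,  0.40370003]), 'orientation': array([-3.10820516e+00, -4.44165782e-01,  6.23361795e-04]), 'contact_force': array([ 0.31121028,  0.78163569, -0.74591949]), 'moment': array([-0.0282834 , -0.01618671,  0.00464601]), 'gripper_force': 0.0, 'grip_width': 0.08536870713005996}
{'fx': 395.24342422561585, 'fy': 395.24342422561585, 'cx': 320.68771214679447, 'cy': 202.18041358141303, 'rvec': array([ 0.5695341 , -2.6651914 ,  1.23002446]), 'tvec': array([0.49028617, 0.34617511, 1.12797106])}
{'fx': 384.2670158180903, 'fy': 384.2670158180903, 'cx': 317.9352118823104, 'cy': 194.73696631162488, 'rvec': array([ 1.92003534, -2.11042301,  0.43214068]), 'tvec': array([0.01353339, 0.59659526, 0.93922701])}
```

View pics/scene0.png

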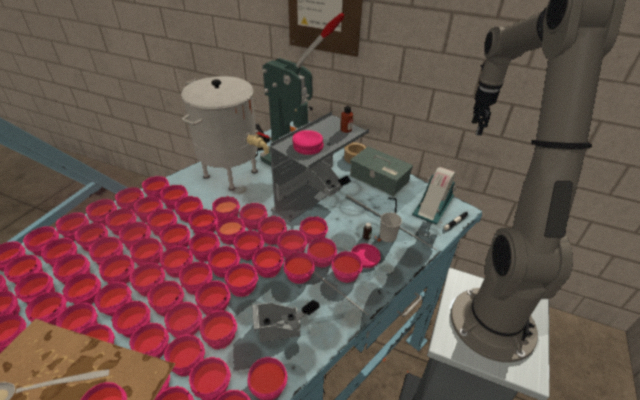

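View pics/top0.png

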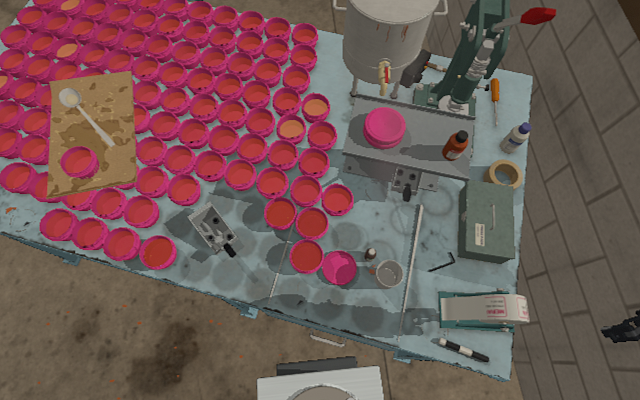

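The top view shows the loose bin near (212,228) with its grip near (230,250). The rack shelf is near (410,140), and bin_b's handle near (407,187). Next I'll enlarge those areas.

```bash
python3 - <<'E'
import cv2,numpy as np
t=cv2.imread("pics/top0.png");s=cv2.imread("pics/scene0.png")
def c(im,x,y,w,h,k): return cv2.resize(im[y:y+h,x:x+w],None,fx=k,fy=k,interpolation=cv2.INTER_CUBIC)
a=np.hstack([c(t,170,190,100,75,4),c(s,235,270,100,75,4)])
b=np.hstack([c(t,335,90,150,112,400/150)[:298],c(s,260,110,130,97,400/130)[:298]])
cv2.imwrite("pics/c1.png",np.vstack([a,b]))
E
```

```text
(no output)
```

View pics/c1.png

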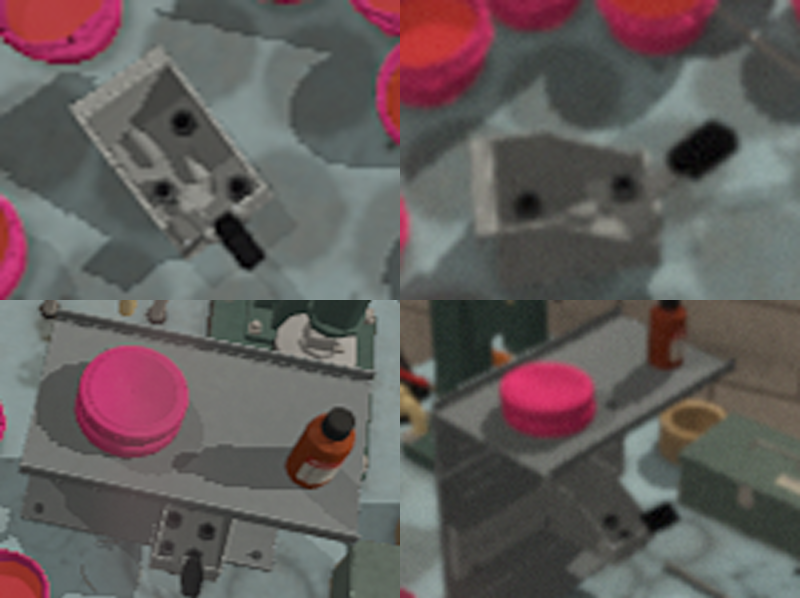

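The crops give clear corners for the loose bin, the shelf edge, the foot plate and both grips. I'll fit the poses to them.

```bash
cat > h.py <<'E'
import numpy as np,cv2
from bench import r
from scipy.optimize import least_squares
from scipy.spatial.transform import Rotation as R
def proj(n,P,cal=None):
    c=cal or r.calibration(n)
    K=np.array([[c["fx"],0,c["cx"]],[0,c["fy"],c["cy"]],[0,0,1]])
    return cv2.projectPoints(np.array(P,float).reshape(-1,1,3),c["rvec"],c["tvec"],K,None)[0].reshape(-1,2)
def T(p,P):
    c,s=np.cos(p[2]),np.sin(p[2]);P=np.array(P,float)
    return np.c_[p[0]+c*P[:,0]-s*P[:,1],p[1]+s*P[:,0]+c*P[:,1],P[:,2]]
def fit(obs,p0):
    f=lambda p:np.concatenate([(proj(n,T(p,[q for q,_ in o]),c)-np.array([u for _,u in o])).ravel() for n,c,o in obs])
    s=least_squares(f,p0,loss="soft_l1");return s.x,f(s.x).reshape(-1,2).round(1)
E
python3 - <<'E'
from h import *
C={n:r.calibration(n) for n in("top","scene")}
for n,c in C.items(): print(n,-R.from_rotvec(c["rvec"]).inv().apply(c["tvec"]))
tb=[((-.089,0,.072),(230,250)),((.066,.0375,.07),(188,216)),((.066,-.0375,.07),(209.5,202)),((-.055,.0375,.03),(216.2,253.7)),((-.055,-.0375,.03),(238,237.5))]
sb=[((-.089,0,.072),(310.7,307.5)),((.066,-.0375,.07),(253,304.5)),((.066,.0375,.07),(255,328.7)),((-.055,-.0375,.03),(297,308)),((-.055,.0375,.03),(293.7,328.7))]
for y0 in(-2,0,1,):
  print("bin",*fit([("top",C["top"],tb),("scene",C["scene"],sb)],[.6,.2,y0]))
tr=[((-.168,.15,.301),(343.2,151.9)),((-.168,-.15,.301),(468.9,178.9)),((-.07,.15,.005),(343.2,172.5)),((-.07,-.15,.005),(437,189.4))]
sr=[((-.168,.15,.285),(307.1,166.9)),((-.168,-.15,.285),(368.9,130.2))]
for y0 in(-.5,.5):
  p,e=fit([("top",C["top"],tr),("scene",C["scene"],sr)],[.8,-.3,y0]);print("rack",p,e)
tb=[((-.1615,0,.131),(407,193.1))];sb=[((-.1615,0,.131),(343.9,180.5))]
f=lambda y:np.concatenate([(proj(n,T(p,[(-.1615,y[0],.131)]),C[n])-u).ravel() for n,u in(("top",tb[0][1]),("scene",sb[0][1]))])
s=least_squares(f,[0.]);print("binb y",s.x,s.fun)
E
```

```text
top [0.19186092 0.00702982 1.0960823 ]
scene [0.21717305 0.78128166 0.98740634]
bin [0.54747305 0.25847484 0.59900935] [[ 0.   0.3]
 [-0.5  1.3]
 [ 0.4 -0.5]
 [-1.1 -0.5]
 [-1.  -0.7]
 [ 0.5 -0.6]
 [-0.2 -0.4]
 [-0.5 -0.4]
 [ 0.1 -1.8]
 [ 7.3  0.8]]
bin [0.54747304 0.25847484 0.59900938] [[ 0.   0.3]
 [-0.5  1.3]
 [ 0.4 -0.5]
 [-1.1 -0.5]
 [-1.  -0.7]
 [ 0.5 -0.6]
 [-0.2 -0.4]
 [-0.5 -0.4]
 [ 0.1 -1.8]
 [ 7.3  0.8]]
bin [0.54747304 0.25847484 0.59900936] [[ 0.   0.3]
 [-0.5  1.3]
 [ 0.4 -0.5]
 [-1.1 -0.5]
 [-1.  -0.7]
 [ 0.5 -0.6]
 [-0.2 -0.4]
 [-0.5 -0.4]
 [ 0.1 -1.8]
 [ 7.3  0.8]]
rack [ 0.73592456 -0.29835097 -0.32626742] [[-0.4 -0.6]
 [ 2.  -0.7]
 [-0.7 -2. ]
 [ 0.2  1.4]
 [ 1.9  1.4]
 [-0.1  1.4]]
rack [ 0.73592456 -0.29835097 -0.32626743] [[-0.4 -0.6]
 [ 2.  -0.7]
 [-0.7 -2. ]
 [ 0.2  1.4]
 [ 1.9  1.4]
 [-0.1  1.4]]
binb y [-0.03894748] [-0.38386042  0.80345803  0.27970568 -0.21206621]
```

```bash
python3 - <<'E'
from h import *
c=r.calibration("top");Rm=R.from_rotvec(c["rvec"]);o=-Rm.inv().apply(c["tvec"])
def bp(u,v,z):
    d=Rm.inv().apply([(u-c["cx"])/c["fx"],(v-c["cy"])/c["fy"],1]);return (o+d*(z-o[2])/d[2]).round(3)
for n,u,v,z in [("tub",183,190,.055),("tub",158,252,.055),("tub",140,212,.055),("tub",210,165,.055),("tub",242,174,.055),("tub",272,183,.055),("tub",306,190,.055),("tub",337,199,.055),("tub",280,213,.055),("tub",311,221,.055),("tub",306,256,.055),("lid",340,267,.016),("cup",389,273,.08),("bottle",370,265,.03),("hex",441,262,0),("rodA",421,205,0),("rodB",403,334,0),("boxcorner",462,258,.1),("line",287,243,0),("line",268,310,0),("edge",240,310,0),("edge",400,352,0),("edge",180,288,0)]: print(n,bp(u,v,z)[:2])
print(R.from_rotvec(r.get_obs()["orientation"]).as_matrix().round(3))
E
```

```text
tub [0.673 0.347]
tub [0.492 0.408]
tub [0.615 0.467]
tub [0.748 0.269]
tub [0.709 0.174]
tub [0.672 0.086]
tub [ 0.64  -0.012]
tub [ 0.603 -0.1  ]
tub [0.575 0.068]
tub [ 0.543 -0.019]
tub [0.443 0.004]
lid [ 0.412 -0.089]
cup [ 0.371 -0.21 ]
bottle [ 0.407 -0.172]
hex [ 0.402 -0.383]
rodA [ 0.581 -0.36 ]
rodB [ 0.219 -0.238]
boxcorner [ 0.388 -0.405]
line [0.5   0.056]
line [0.316 0.121]
edge [0.323 0.197]
edge [ 0.176 -0.222]
edge [0.399 0.362]
[[ 0.96   0.28  -0.001]
 [ 0.28  -0.96   0.002]
 [-0.    -0.002 -1.   ]]
```

Call:
carry_out([
  [0.038,-0.031,-0.002,-0.04,0.085],
  [0.076,-0.062,-0.004,-0.08,0.085],
  [0.114,-0.093,-0.006,-0.12,0.085],
  [0.152,-0.124,-0.008,-0.16,0.085],
  [0.19,-0.155,-0.01,-0.2,0.085],
  [0.228,-0.186,-0.012,-0.24,0.085],
  [0.266,-0.217,-0.014,-0.28,0.085],
  [0.304,-0.248,-0.016,-0.314,0.085],
], force=90)

```text
clock: 0.9
tcp_pos: [0.412, -0.3229, 0.4207]
orientation: [-3.002, -0.927, 0.0]
contact_force: [0.6, -0.3, -0.1]
grip_width: 0.085
gripper_force: 0.0
```

```bash
cat >> h.py <<'E'
def need(tcp,az=None,lean=None):
    "shift in tool axes to tcp; roll to bring tool x to azimuth az"
    o=r.get_obs();M=R.from_rotvec(o["orientation"]).as_matrix()
    print("t %.2f"%o["clock"],"tcp",o["tcp_pos"].round(4),"zaxis",M[:,2].round(3),"x az %.4f"%np.arctan2(M[1,0],M[0,0]),"y",M[:,1].round(3),"grip",o["grip_width"].round(4),"F",o["contact_force"].round(1),"q",o["joints"].round(2))
    print("shift",(M.T@(np.array(tcp)-o["tcp_pos"])).round(4))
    if az is not None:
        f=lambda a:(M@R.from_rotvec([0,0,a]).as_matrix())
        print("roll",(np.arctan2(M[1,0],M[0,0])-az) )
E
python3 -c "
from h import *
need([.474,.208,.42],.599)"
```

```text
Traceback (most recent call last):
  File "h.py", line 18, in need
    print("t %.2f"%o["clock"],"tcp",o["tcp_pos"].round(4),"zaxis",M[:,2].round(3),"x az %.4f"%np.arctan2(M[1,0],M[0,0]),"y",M[:,1].round(3),"grip",o["grip_width"].round(4),"F",o["contact_force"].round(1),"q",o["joints"].round(2))
                                                                                                                                                   ^^^^^^^^^^^^^^^^^^^^^
AttributeError: 'float' object has no attribute 'round'
```

```bash
sed -i 's/o\["grip_width"\].round(4)/round(o["grip_width"],4)/' h.py
python3 -c "
from h import *
need([.474,.208,.42],.599)"
```

```text
t 0.90 tcp [ 0.412  -0.3229  0.4207] zaxis [-0.  0. -1.] x az 0.5992 y [ 0.564 -0.826 -0.   ] grip 0.085 F [ 0.6 -0.3 -0.1] q [ 0.73  0.22 -0.21  1.89  0.05  1.04 -0.48]
shift [ 0.3506 -0.4035  0.0006]
roll 0.00018709976562480968
```

Call:
carry_out([
  [0.03,-0.034,0,0,0.085],
  [0.06,-0.068,0,0,0.085],
  [0.09,-0.102,0,0,0.085],
  [0.12,-0.136,0,0,0.085],
  [0.15,-0.17,0,0,0.085],
  [0.18,-0.204,0,0,0.085],
  [0.21,-0.24,0,0,0.085],
  [0.24,-0.275,0,0,0.085],
])

```text
clock: 1.7
tcp_pos: [0.4546, 0.0394, 0.4207]
orientation: [3.002, 0.925, -0.0]
contact_force: [1.2, -1.1, 0.2]
grip_width: 0.0849
gripper_force: 0.0
```

Call:
carry_out([
  [0.03,-0.034,0,0,0.085],
  [0.06,-0.068,0,0,0.085],
  [0.09,-0.102,0,0,0.085],
  [0.11,-0.128,0,0,0.085],
  [0.11,-0.128,0.02,0,0.085],
  [0.11,-0.128,0.04,0,0.085],
  [0.11,-0.128,0.05,0,0.085],
  [0.11,-0.128,0.05,0,0.085],
])

```text
clock: 2.5
tcp_pos: [0.4735, 0.2047, 0.3692]
orientation: [3.002, 0.925, -0.005]
contact_force: [-0.8, -0.1, 0.0]
grip_width: 0.0849
gripper_force: 0.0
```

```bash
python3 - <<'E'
from h import *
need([.474,.208,.227],.599)
c=r.calibration("wrist");f=r.grab_frame("wrist")[:,:,::-1]
cv2.imwrite("pics/w1.png",f)
p=[.5475,.2585,.599];P=[(-.089,0,.072),(.066,.0375,.07),(.066,-.0375,.07),(-.055,.0375,.03),(-.055,-.0375,.03)]
print(proj("wrist",T(p,P),c).round(0));import json
json.dump({k:np.array(v).tolist() for k,v in c.items()},open("cw1.json","w"))
E
```

```text
t 2.50 tcp [0.4735 0.2047 0.3692] zaxis [-0.003 -0.001 -1.   ] x az 0.5976 y [ 0.563 -0.827 -0.001] grip 0.0849 F [-0.8 -0.1  0. ] q [-0.03  0.32 -0.6   1.94  0.21  0.96 -1.7 ]
shift [ 0.0028 -0.0023  0.1422]
roll -0.0013975263614609545
[[319. 184.]
 [263. -37.]
 [373. -37.]
 [277. 135.]
 [361. 135.]]
```

View pics/w1.png

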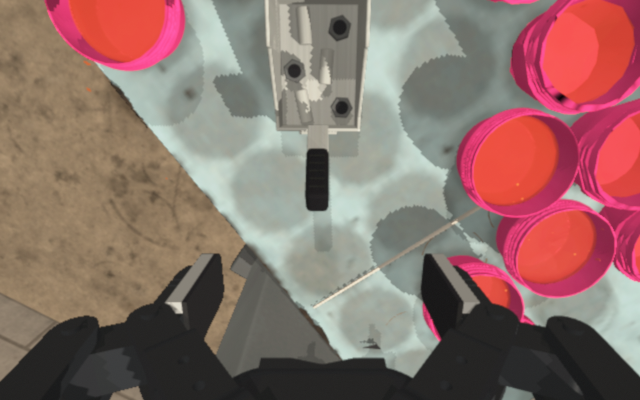

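The grip shows at (317,179) where I predicted (319,184), so the fit is within 5 mm. I'll correct for that and go down.

Call:
carry_out([
  [0.006,-0.004,0.02,0,0.085],
  [0.006,-0.004,0.045,0,0.085],
  [0.006,-0.004,0.07,0,0.085],
  [0.006,-0.004,0.095,0,0.06],
  [0.006,-0.004,0.115,0,0.05],
  [0.006,-0.004,0.13,0,0.045],
  [0.006,-0.004,0.138,0,0.04],
  [0.006,-0.004,0.142,0,0.04],
])

```text
clock: 3.35
tcp_pos: [0.4769, 0.212, 0.2287]
orientation: [3.002, 0.925, 0.001]
contact_force: [-0.1, 0.4, 0.5]
grip_width: 0.0397
gripper_force: 0.0
```

Call:
carry_out([
  [0,0,0,0,0.03],
  [0,0,0,0,0.022],
  [0,0,0,0,0.016],
  [0,0,0,0,0.01],
  [0,0,0,0,0.01],
  [0,0,0,0,0.01],
  [0,0,0,0,0.01],
  [0,0,0,0,0.01],
], force=100)

```text
clock: 4.15
tcp_pos: [0.477, 0.2122, 0.2297]
orientation: [3.002, 0.925, 0.002]
contact_force: [-2.0, -0.6, 6.0]
grip_width: 0.0169
gripper_force: 97.4
```

```bash
python3 - <<'E'
from h import *
need([.496,.264,.327],-.326)
cv2.imwrite("pics/w2.png",np.vstack([r.grab_frame("wrist")[:,:,::-1][100:],cv2.resize(r.grab_frame("scene")[230:355,220:420,::-1],(640,300),interpolation=2)]))
E
```

```text
t 4.15 tcp [0.477  0.2122 0.2297] zaxis [ 0.002  0.    -1.   ] x az 0.5975 y [ 0.563 -0.827  0.001] grip 0.0169 F [-2.  -0.6  6. ] q [-0.13  0.52 -0.51  2.03  0.39  0.68 -1.87]
shift [ 0.045  -0.0321 -0.0972]
roll 0.9235412239587195
```

View pics/w2.png

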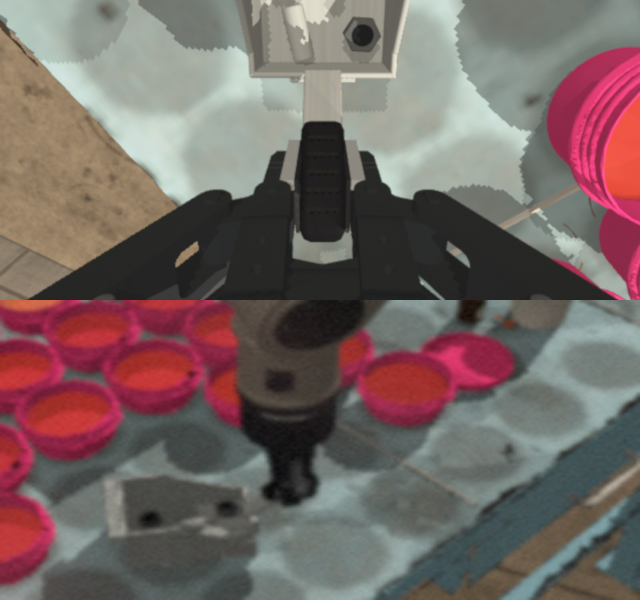

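The grip is firm (97 N, paddle centred). I'll lift gently.

Call:
carry_out([
  [0,0,-0.004,0,0.01],
  [0,0,-0.012,0,0.01],
  [0,0,-0.024,0,0.01],
  [0,0,-0.038,0,0.01],
  [0,0,-0.052,0,0.01],
  [0,0,-0.066,0,0.01],
  [0,0,-0.076,0,0.01],
  [0,0,-0.08,0,0.01],
])

```text
clock: 5.05
tcp_pos: [0.4769, 0.2122, 0.3103]
orientation: [-3.002, -0.925, -0.003]
contact_force: [0.0, 0.3, -3.6]
grip_width: 0.0169
gripper_force: 97.5
```

```bash
python3 - <<'E'
from h import *
need([.496,.264,.307],-.326)
cv2.imwrite("pics/w3.png",np.vstack([r.grab_frame("wrist")[:,:,::-1][:300],cv2.resize(r.grab_frame("scene")[230:355,220:420,::-1],(640,300),interpolation=2)]))
E
```

```text
t 5.05 tcp [0.4769 0.2122 0.3103] zaxis [ 0.002  0.001 -1.   ] x az 0.5977 y [ 0.563 -0.827  0.001] grip 0.0169 F [ 0.   0.3 -3.6] q [-0.07  0.4  -0.57  1.98  0.29  0.84 -1.78]
shift [ 0.0449 -0.0321  0.0033]
roll 0.9236715729550562
```

View pics/w3.png

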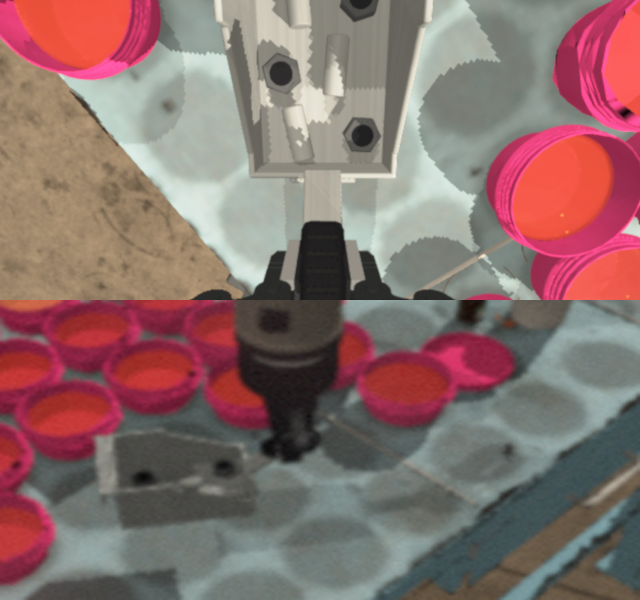

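Call:
carry_out([
  [0.001,-0.001,0,0.03,0.01],
  [0.004,-0.003,0,0.08,0.01],
  [0.007,-0.005,0,0.15,0.01],
  [0.011,-0.008,0,0.23,0.01],
  [0.015,-0.011,0,0.31,0.01],
  [0.018,-0.013,0,0.38,0.01],
  [0.021,-0.015,0,0.43,0.01],
  [0.022,-0.016,0,0.46,0.01],
])

```text
clock: 5.95
tcp_pos: [0.4856, 0.238, 0.3079]
orientation: [3.134, 0.213, -0.002]
contact_force: [0.5, -0.0, -3.3]
grip_width: 0.0169
gripper_force: 97.6
```

Call:
carry_out([
  [0.001,-0.001,0,0.03,0.01],
  [0.002,-0.004,0,0.08,0.01],
  [0.004,-0.008,0,0.15,0.01],
  [0.006,-0.012,0,0.23,0.01],
  [0.009,-0.016,0,0.31,0.01],
  [0.011,-0.02,0,0.38,0.01],
  [0.012,-0.023,0,0.435,0.01],
  [0.013,-0.024,0,0.464,0.01],
])

```text
clock: 6.75
tcp_pos: [0.4953, 0.2634, 0.3084]
orientation: [3.099, -0.513, -0.001]
contact_force: [0.3, -0.6, -3.7]
grip_width: 0.0166
gripper_force: 97.6
```

```bash
python3 - <<'E'
from h import *
need([.496,.264,.2297],-.326)
E
```

```text
t 6.75 tcp [0.4953 0.2634 0.3084] zaxis [-0.  0. -1.] x az -0.3281 y [-0.322 -0.947  0.   ] grip 0.0166 F [ 0.3 -0.6 -3.7] q [-0.31  0.43 -0.36  1.9   0.2   0.85 -2.68]
shift [ 0.0005 -0.0008  0.0787]
roll -0.0020626524370120913
```

Call:
carry_out([
  [0,0,0.006,0,0.01],
  [0,0,0.02,0,0.01],
  [0,0,0.036,0,0.01],
  [0,0,0.052,0,0.01],
  [0,0,0.065,0,0.01],
  [0,0,0.072,0,0.01],
  [0,0,0.076,0,0.01],
  [0,0,0.079,0,0.01],
])

```text
clock: 7.55
tcp_pos: [0.4954, 0.2632, 0.2296]
orientation: [3.1, -0.51, -0.0]
contact_force: [-11.8, -1.9, 26.3]
grip_width: 0.0167
gripper_force: 102.0
```

Call:
carry_out([
  [0,0,0.001,0,0.01],
  [0,0,0.001,0,0.014],
  [0,0,0.001,0,0.02],
  [0,0,0.001,0,0.03],
  [0,0,0.001,0,0.045],
  [0,0,0.001,0,0.06],
  [0,0,-0.002,0,0.07],
  [0,0,-0.015,0,0.07],
])

```text
clock: 8.35
tcp_pos: [0.4949, 0.2628, 0.2441]
orientation: [3.098, -0.51, -0.003]
contact_force: [0.7, -0.2, 0.1]
grip_width: 0.0697
gripper_force: 0.0
```

Call:
carry_out([
  [0,0,-0.03,0,0.07],
  [0,0,-0.07,0,0.07],
  [0,0,-0.115,0,0.07],
  [0,0,-0.16,0,0.07],
  [0,0,-0.205,0,0.07],
  [0,0,-0.25,0,0.07],
  [0,0,-0.27,0,0.07],
  [0,0,-0.27,0,0.07],
])

```text
clock: 9.15
tcp_pos: [0.4953, 0.2636, 0.5198]
orientation: [-3.095, 0.509, -0.01]
contact_force: [0.4, 0.7, -0.1]
grip_width: 0.0695
gripper_force: 0.0
```

```bash
python3 - <<'E'
from h import *
need([.5,-.17,.48],-.326)
f=r.grab_frame("top")[:,:,::-1];g=r.grab_frame("scene")[:,:,::-1]
cv2.imwrite("pics/top4.png",f);cv2.imwrite("pics/scene4.png",g)
E
```

```text
t 9.15 tcp [0.4953 0.2636 0.5198] zaxis [ 0.007  0.004 -1.   ] x az -0.3261 y [-0.32  -0.947 -0.006] grip 0.0695 F [ 0.4  0.7 -0.1] q [-0.27  0.23 -0.4   1.66  0.09  1.26 -2.58]
shift [0.1431 0.4095 0.0381]
roll -5.949289465001506e-05
```

Call:
carry_out([
  [0.012,0.034,-0.02,0,0.07],
  [0.024,0.068,-0.04,0,0.07],
  [0.036,0.102,-0.06,0,0.07],
  [0.048,0.136,-0.08,0,0.07],
  [0.06,0.17,-0.1,0,0.07],
  [0.072,0.204,-0.12,0,0.07],
  [0.084,0.238,-0.14,0,0.07],
  [0.096,0.272,-0.16,0,0.07],
])

```text
clock: 10.05
tcp_pos: [0.4988, -0.0268, 0.6739]
orientation: [3.099, -0.51, -0.005]
contact_force: [1.4, 0.6, -0.5]
grip_width: 0.0701
gripper_force: 0.0
```

Call:
carry_out([
  [0.012,0.034,-0.03,0,0.07],
  [0.024,0.068,-0.06,0,0.07],
  [0.036,0.102,-0.09,0,0.07],
  [0.047,0.137,-0.12,0,0.07],
  [0.047,0.137,-0.16,0,0.07],
  [0.047,0.137,-0.2,0,0.07],
  [0.047,0.137,-0.24,0,0.07],
  [0.047,0.137,-0.28,0,0.07],
])

```text
clock: 10.85
tcp_pos: [0.4867, -0.1653, 0.853]
orientation: [3.091, -0.51, 0.069]
contact_force: [-0.5, 0.5, 0.1]
grip_width: 0.0698
gripper_force: 0.0
```

```bash
python3 - <<'E'
from h import *
need([.5,-.17,.95],-.326)
E
```

```text
t 10.85 tcp [ 0.4867 -0.1653  0.853 ] zaxis [ 0.042 -0.015 -0.999] x az -0.3267 y [-0.321 -0.947  0.001] grip 0.0698 F [-0.5  0.5  0.1] q [-0.43  0.13  0.78  1.09 -0.1   1.91 -1.59]
shift [ 0.0184  0.0003 -0.0962]
roll -0.0007494583863967841
```

Joint 6 is at its limit and the hand starts to lean in the right direction, so I'll push further.

Call:
carry_out([
  [0,0,-0.05,0,0.07],
  [0,0,-0.1,0,0.07],
  [0,0,-0.15,0,0.07],
  [0,0,-0.2,0,0.07],
  [0,0,-0.25,0,0.07],
  [0,0,-0.3,0,0.07],
  [0,0,-0.35,0,0.07],
  [0,0,-0.4,0,0.07],
])

```text
clock: 11.65
tcp_pos: [0.427, -0.2062, 0.9371]
orientation: [-3.024, 0.583, -0.377]
contact_force: [-2.2, -4.9, 0.2]
grip_width: 0.0697
gripper_force: 0.0
```

```bash
python3 - <<'E'
from h import *
need([.5,-.17,.95],-.326)
E
```

```text
t 11.65 tcp [ 0.427  -0.2062  0.9371] zaxis [ 0.244 -0.008 -0.97 ] x az -0.3907 y [-0.361 -0.929 -0.083] grip 0.0697 F [-2.2 -4.9  0.2] q [-0.42  0.06  0.87  0.96 -0.15  1.91 -1.58]
shift [ 0.0552 -0.061   0.005 ]
roll -0.06466549300644436
```

Call:
carry_out([
  [0,0,0.03,0,0.07],
  [0,0,0.06,0,0.07],
  [0,0,0.09,0,0.07],
  [0,0,0.12,0,0.07],
  [0,0,0.15,0,0.07],
  [0,0,0.15,0,0.07],
  [0,0,0.15,0,0.07],
  [0,0,0.15,0,0.07],
])

```text
clock: 12.45
tcp_pos: [0.4686, -0.1969, 0.7881]
orientation: [-3.031, 0.551, -0.361]
contact_force: [-0.2, -0.0, 0.7]
grip_width: 0.0699
gripper_force: 0.0
```

```bash
python3 - <<'E'
from h import *
need([.5,-.17,.95],-.326)
print(r.get_obs()["joints"])
E
```

```text
t 12.45 tcp [ 0.4686 -0.1969  0.7881] zaxis [ 0.234 -0.002 -0.972] x az -0.3685 y [-0.342 -0.936 -0.08 ] grip 0.0699 F [-0.2 -0.   0.7] q [-0.5  -0.03  0.78  1.36 -0.04  1.58 -1.65]
shift [ 0.0548 -0.0489 -0.1501]
roll -0.04250170786334967
[-0.4967256  -0.02787064  0.78359993  1.3568334  -0.04480704  1.57673769
 -1.64658261]
```

```bash
cat > fk.py <<'E'
import numpy as np,itertools
from scipy.optimize import least_squares
from scipy.spatial.transform import Rotation as R
D=[([1.17889611,.4778244,.02231785,1.55647198,-.01149113,1.10927913,-.08306484],[.18894441,-.64772644,.40370003],[-3.10820516,-.444165782,.000623]),
([.73,.22,-.21,1.89,.05,1.04,-.48],[.412,-.3229,.4207],[-3.002,-.927,0]),
([-.03,.32,-.6,1.94,.21,.96,-1.7],[.4735,.2047,.3692],[3.002,.925,-.005]),
([-.13,.52,-.51,2.03,.39,.68,-1.87],[.477,.2122,.2297],[3.002,.925,.002]),
([-.07,.4,-.57,1.98,.29,.84,-1.78],[.4769,.2122,.3103],[-3.002,-.925,-.003]),
([-.31,.43,-.36,1.9,.2,.85,-2.68],[.4953,.2634,.3084],[3.099,-.513,-.001]),
([-.27,.23,-.4,1.66,.09,1.26,-2.58],[.4953,.2636,.5198],[-3.095,.509,-.01]),
([-.43,.13,.78,1.09,-.1,1.91,-1.59],[.4867,-.1653,.853],[3.091,-.51,.069]),
([-.42,.06,.87,.96,-.15,1.91,-1.58],[.427,-.2062,.9371],[-3.024,.583,-.377]),
([-.4967256,-.02787064,.78359993,1.3568334,-.04480704,1.57673769,-1.64658261],[.4686,-.1969,.7881],[-3.031,.551,-.361])]
def fk(q,p,s):
    h,L1,L2,L3,a1,a2,a3,o1,o7,bx,by=p
    Rz=lambda a:R.from_rotvec([0,0,a]);Ry=lambda a:R.from_rotvec([0,a,0])
    M=Rz(s[0]*q[0]+o1);x=np.array([bx,by,h])+M.apply([a1,0,0])
    M=M*Ry(q[1])*Rz(s[1]*q[2]);x=x+M.apply([a2,0,L1])
    M=M*Ry(q[3])*Rz(s[2]*q[4]);x=x+M.apply([-a2,0,L2])
    M=M*Ry(q[5]);x=x+M.apply([a3,0,L3])
    return x,M*Rz(s[3]*q[6]+o7)
def res(p,s):
    e=[]
    for q,t,o in D:
        x,M=fk(q,p,s);e+=[*(x-t),*(.3*(M*R.from_rotvec(o).inv()).as_rotvec())]
    return np.array(e)
def solve():
    best=None
    for s in itertools.product([1,-1],repeat=4):
        for o7 in(0,1.57,3.14,-1.57):
            z=least_squares(res,[.3,.4,.4,.1,0,0,0,-.1,o7,0,0],args=(s,),max_nfev=60)
            if best is None or z.cost<best[0].cost:best=(z,s)
    return best
if __name__=="__main__":
    z,s=solve();print(s,z.x.round(4),z.cost);print(np.sqrt((z.fun.reshape(-1,6)**2)).round(3))
    np.save("fk.npy",np.r_[z.x,s])
E
python3 fk.py
```

```text
(-1, -1, -1, -1) [ 0.3529  0.5344  0.4805  0.2109 -0.0022 -0.002   0.0037 -0.0956  1.473
  0.0036 -0.0101] 0.00020048481995513248
[[0.001 0.003 0.003 0.    0.    0.001]
 [0.006 0.002 0.003 0.001 0.    0.002]
 [0.001 0.003 0.002 0.    0.004 0.002]
 [0.002 0.001 0.004 0.002 0.001 0.001]
 [0.001 0.001 0.002 0.001 0.    0.002]
 [0.001 0.007 0.    0.001 0.    0.002]
 [0.003 0.002 0.001 0.001 0.    0.002]
 [0.006 0.001 0.002 0.001 0.001 0.001]
 [0.004 0.002 0.002 0.008 0.    0.002]
 [0.003 0.001 0.002 0.007 0.    0.   ]]
```

```bash
cat > sim.py <<'E'
from fk import *
P=np.load("fk.npy");p,s=P[:11],P[11:]
lo=np.array([-2.96,-.34,-1.41,.24,-1.37,.17,-2.96])+.01;hi=np.array([2.96,2.1,1.46,2.44,4.51,1.92,2.96])-.01
def ik(q,x,M,w,mu=.01):
    f=lambda a:np.r_[fk(a,p,s)[0]-x,w*(fk(a,p,s)[1]*M.inv()).as_rotvec(),mu*(a-q)]
    return least_squares(f,np.clip(q,lo+1e-6,hi-1e-6),bounds=(lo,hi)).x
def call(q,rows,w,mu=.01,clip=True):
    x0,M0=fk(q,p,s);
    for d in rows:
        M=M0*R.from_rotvec([0,0,d[3]]);xt=x0+M0.apply(d[:3]);xc,_=fk(q,p,s)
        if clip:
            v=xt-xc;n=np.linalg.norm(v);xt=xc+v*min(1,.05/max(n,1e-9))
        q=ik(q,xt,M,w,mu)
    return q
def show(q):
    x,M=fk(q,p,s);m=M.as_matrix();z=m[:,2]
    return q.round(2),x.round(3),"lean %.1f az %.1f yz %.3f"%(np.degrees(np.arccos(-z[2])),np.degrees(np.arctan2(z[1],z[0])),m[2,1])
E
python3 - <<'E'
from sim import *
q=np.array(D[7][0]);print("obs",show(np.array(D[8][0])))
rows=[(0,0,-.05*(i+1),0) for i in range(8)]
for w in(.1,.3,1,):
  for mu in(.003,.03):
   for clip in(True,False): print(w,mu,clip,*show(call(q,rows,w,mu,clip)))
E
```

```text
obs (array([-0.42,  0.06,  0.87,  0.96, -0.15,  1.91, -1.58]), array([ 0.431, -0.204,  0.939]), 'lean 14.2 az -8.0 yz -0.059')
0.1 0.003 True [ 0.21  0.22  0.01  0.25 -0.    1.91 -1.68] [ 0.454 -0.155  1.148] lean 43.8 az -18.3 yz -0.003
0.1 0.003 False [ 0.17  0.18  0.11  0.25 -0.05  1.68 -1.67] [ 0.45  -0.153  1.205] lean 59.1 az -18.2 yz -0.005
0.1 0.03 True [ 0.02  0.23  0.51  0.25 -0.26  1.91 -1.62] [ 0.455 -0.155  1.149] lean 44.1 az -21.0 yz 0.030
0.1 0.03 False [-0.01  0.19  0.57  0.25 -0.34  1.69 -1.63] [ 0.45  -0.153  1.204] lean 58.9 az -18.3 yz -0.003
0.3 0.003 True [ 0.18  0.07  0.04  0.89  0.    1.91 -1.68] [ 0.459 -0.157  0.96 ] lean 16.0 az -18.7 yz 0.000
0.3 0.003 False [ 0.2   0.14  0.02  0.46  0.    1.91 -1.68] [ 0.445 -0.152  1.106] lean 36.3 az -18.3 yz -0.003
0.3 0.03 True [-0.17  0.07  0.43  0.89 -0.03  1.91 -1.65] [ 0.457 -0.156  0.959] lean 16.0 az -19.8 yz 0.006
0.3 0.03 False [ 0.11  0.14  0.16  0.46 -0.04  1.91 -1.66] [ 0.444 -0.152  1.106] lean 36.2 az -19.1 yz 0.005
1 0.003 True [ 0.17  0.05  0.05  1.11  0.    1.91 -1.68] [ 0.458 -0.157  0.865] lean 4.0 az -20.4 yz 0.002
1 0.003 False [ 0.15  0.04  0.07  0.99  0.    1.91 -1.68] [ 0.451 -0.155  0.922] lean 11.2 az -18.9 yz 0.001
1 0.03 True [-0.16  0.06  0.41  1.11 -0.02  1.91 -1.66] [ 0.456 -0.156  0.865] lean 4.0 az -20.8 yz 0.003
1 0.03 False [ 0.    0.04  0.23  0.99 -0.01  1.91 -1.67] [ 0.451 -0.154  0.922] lean 11.2 az -19.2 yz 0.002
```

```bash
python3 - <<'E'
from h import *
need([.37,-.36,.86])
M=R.from_rotvec(r.get_obs()["orientation"]).as_matrix();print(M.round(3), "up", (M.T@[0,0,.05]).round(4))
E
```

```text
t 12.45 tcp [ 0.4686 -0.1969  0.7881] zaxis [ 0.234 -0.002 -0.972] x az -0.3685 y [-0.342 -0.936 -0.08 ] grip 0.0699 F [-0.2 -0.   0.7] q [-0.5  -0.03  0.78  1.36 -0.04  1.58 -1.65]
shift [-0.0166  0.1807 -0.0926]
[[ 0.91  -0.342  0.234]
 [-0.351 -0.936 -0.002]
 [ 0.22  -0.08  -0.972]] up [ 0.011  -0.004  -0.0486]
```

Call:
carry_out([
  [-0.003,0.035,-0.018,0,0.07],
  [-0.006,0.07,-0.036,0,0.07],
  [-0.01,0.105,-0.054,0,0.07],
  [-0.013,0.14,-0.072,0,0.07],
  [-0.016,0.18,-0.092,0,0.07],
  [-0.005,0.176,-0.14,0,0.07],
  [0.006,0.172,-0.19,0,0.07],
  [0.017,0.168,-0.24,0,0.07],
])

```text
clock: 13.25
tcp_pos: [0.3785, -0.36, 0.9033]
orientation: [-3.041, 0.55, -0.353]
contact_force: [1.4, -0.7, -1.0]
grip_width: 0.0703
gripper_force: 0.0
```

```bash
python3 - <<'E'
from h import *
need([.37,-.36,.86])
M=R.from_rotvec(r.get_obs()["orientation"]).as_matrix();print("up", (M.T@[0,0,.05]).round(4),np.degrees(np.arctan2(M[1,2],M[0,2])))
E
```

```text
t 13.25 tcp [ 0.3785 -0.36    0.9033] zaxis [ 0.227 -0.009 -0.974] x az -0.3660 y [-0.342 -0.937 -0.071] grip 0.0703 F [ 1.4 -0.7 -1. ] q [ 0.3   0.14  0.5   0.94 -0.24  1.89 -1.24]
shift [-0.0171  0.006   0.0403]
up [ 0.0108 -0.0035 -0.0487] -2.3754013427388188
```

Joint 6 is near its limit again, so I'll push up from here.

Call:
carry_out([
  [0.01,-0.003,-0.049,0,0.07],
  [0.021,-0.007,-0.097,0,0.07],
  [0.032,-0.01,-0.146,0,0.07],
  [0.043,-0.014,-0.195,0,0.07],
  [0.054,-0.017,-0.244,0,0.07],
  [0.065,-0.021,-0.292,0,0.07],
  [0.075,-0.024,-0.341,0,0.07],
  [0.086,-0.028,-0.39,0,0.07],
])

```text
clock: 14.05
tcp_pos: [0.3478, -0.3123, 0.9454]
orientation: [-3.05, 0.555, -0.439]
contact_force: [0.4, 0.0, 0.5]
grip_width: 0.0697
gripper_force: 0.0
```

```bash
python3 - <<'E'
from h import *
need([.37,-.36,.86])
M=R.from_rotvec(r.get_obs()["orientation"]).as_matrix();print("up", (M.T@[0,0,.05]).round(4),np.degrees(np.arctan2(M[1,2],M[0,2])),np.degrees(np.arccos(-M[2,2])))
E
```

```text
t 14.05 tcp [ 0.3478 -0.3123  0.9454] zaxis [ 0.275 -0.039 -0.961] x az -0.3683 y [-0.344 -0.937 -0.06 ] grip 0.0697 F [0.4 0.  0.5] q [ 0.63  0.07  0.01  0.91 -0.14  1.92 -1.35]
shift [0.0133 0.0422 0.09  ]
up [ 0.0136 -0.003  -0.048 ] -8.155981767042375 16.13349405274214
```

```bash
python3 - <<'E'
from h import *
M=R.from_rotvec(r.get_obs()["orientation"]).as_matrix()
a=np.radians(-36);print((M.T@[.036*np.cos(a),.036*np.sin(a),.036]*8).round(3))
from sim import *
q=r.get_obs()["joints"]
print(show(q))
for nm,d in(("up",[0,0,.05]),("upout",[.036*np.cos(a),.036*np.sin(a),.036]),("out",[.05*np.cos(a),.05*np.sin(a),0])):
  d=M.T@d
  print(nm,*[show(call(q,[(*(d*(i+1)),0) for i in range(8)],w,.03))[2] for w in (.3,1)])
E
```

```text
[ 0.346  0.061 -0.206]
(array([ 0.63,  0.07,  0.01,  0.91, -0.14,  1.92, -1.35]), array([ 0.377, -0.311,  0.951]), 'lean 16.1 az -13.6 yz -0.033')
up lean 28.4 az -22.0 yz 0.008 lean 17.3 az -15.1 yz -0.028
upout lean 26.5 az -21.3 yz 0.002 lean 17.2 az -14.8 yz -0.029
out lean 21.4 az -19.0 yz -0.011 lean 16.9 az -14.6 yz -0.030
```

Call:
carry_out([
  [0.043,0.008,-0.026,0,0.07],
  [0.086,0.015,-0.052,0,0.07],
  [0.13,0.023,-0.077,0,0.07],
  [0.173,0.03,-0.103,0,0.07],
  [0.216,0.038,-0.129,0,0.07],
  [0.26,0.046,-0.155,0,0.07],
  [0.303,0.053,-0.18,0,0.07],
  [0.346,0.061,-0.206,0,0.07],
])

```text
clock: 14.85
tcp_pos: [0.442, -0.3631, 0.9506]
orientation: [3.037, -0.559, 0.518]
contact_force: [0.1, -0.1, 0.2]
grip_width: 0.07
gripper_force: 0.0
```

```bash
cat >> h.py <<'E'
def st():
    o=r.get_obs();M=R.from_rotvec(o["orientation"]).as_matrix()
    print("t",o["clock"],o["tcp_pos"].round(4),"q",o["joints"].round(2),"lean %.1f az %.1f"%(np.degrees(np.arccos(-M[2,2])),np.degrees(np.arctan2(M[1,2],M[0,2]))),"F",o["contact_force"].round(1),"g",round(o["grip_width"],4))
    print("M",M.round(3).tolist());return o,M
E
python3 -c "
from h import *
st()"
```

```text
t 14.85 [ 0.442  -0.3631  0.9506] q [ 0.55  0.28  0.12  0.64 -0.18  1.92 -1.37] lean 19.0 az -12.2 F [ 0.1 -0.1  0.2] g 0.07
M [[0.882, -0.348, 0.319], [-0.344, -0.936, -0.069], [0.322, -0.049, -0.945]]
```

Call:
carry_out([
  [0.016,-0.002,-0.047,0,0.07],
  [0.032,-0.005,-0.094,0,0.07],
  [0.048,-0.007,-0.142,0,0.07],
  [0.064,-0.01,-0.189,0,0.07],
  [0.08,-0.012,-0.236,0,0.07],
  [0.097,-0.015,-0.284,0,0.07],
  [0.113,-0.017,-0.331,0,0.07],
  [0.129,-0.02,-0.378,0,0.07],
])

```text
clock: 15.65
tcp_pos: [0.3918, -0.3093, 0.9903]
orientation: [3.003, -0.557, 0.597]
contact_force: [0.8, 0.5, 0.6]
grip_width: 0.0699
gripper_force: 0.0
```

```bash
python3 -c "
from h import *
st()"
```

```text
t 15.65 [ 0.3918 -0.3093  0.9903] q [ 0.47  0.16  0.16  0.7  -0.17  1.92 -1.4 ] lean 22.2 az -14.9 F [0.8 0.5 0.6] g 0.0699
M [[0.862, -0.351, 0.365], [-0.34, -0.936, -0.097], [0.376, -0.04, -0.926]]
```

Call:
carry_out([
  [0.045,0.008,-0.021,0,0.07],
  [0.09,0.016,-0.042,0,0.07],
  [0.135,0.024,-0.063,0,0.07],
  [0.18,0.032,-0.084,0,0.07],
  [0.225,0.04,-0.105,0,0.07],
  [0.27,0.048,-0.126,0,0.07],
  [0.315,0.056,-0.147,0,0.07],
  [0.36,0.064,-0.168,0,0.07],
])

```text
clock: 16.45
tcp_pos: [0.468, -0.3536, 0.987]
orientation: [2.97, -0.555, 0.667]
contact_force: [0.0, -0.3, 0.4]
grip_width: 0.0695
gripper_force: 0.0
```

Call:
carry_out([
  [0.02,-0.002,-0.046,0,0.07],
  [0.04,-0.004,-0.092,0,0.07],
  [0.06,-0.006,-0.138,0,0.07],
  [0.08,-0.008,-0.184,0,0.07],
  [0.1,-0.01,-0.23,0,0.07],
  [0.12,-0.012,-0.276,0,0.07],
  [0.14,-0.014,-0.322,0,0.07],
  [0.16,-0.016,-0.368,0,0.07],
])

```text
clock: 17.25
tcp_pos: [0.4059, -0.2971, 1.0299]
orientation: [2.936, -0.553, 0.74]
contact_force: [0.5, 0.2, 0.5]
grip_width: 0.0701
gripper_force: 0.0
```

```bash
python3 -c "
from h import *
st()"
```

```text
t 17.25 [ 0.4059 -0.2971  1.0299] q [ 0.4   0.2   0.24  0.55 -0.2   1.92 -1.43] lean 28.1 az -18.2 F [0.5 0.2 0.5] g 0.0701
M [[0.82, -0.358, 0.447], [-0.327, -0.934, -0.147], [0.47, -0.025, -0.882]]
```

```bash
python3 - <<'E'
from h import *
import json
c=r.calibration("wrist");f=r.grab_frame("wrist")[:,:,::-1];cv2.imwrite("pics/w5.png",f)
json.dump({k:np.array(v).tolist() for k,v in c.items()},open("cw5.json","w"))
p=[.7359,-.2984,-.3263]
print(proj("wrist",T(p,[(-.168,.15,.301),(-.168,-.15,.301),(-.07,.15,.005),(-.07,-.15,.005),(0,.15,.285),(0,-.15,.285)]),c).round(0).tolist())
E
```

```text
[[211.0, 237.0], [350.0, 231.0], [245.0, 212.0], [343.0, 208.0], [215.0, 164.0], [345.0, 158.0]]
```

View pics/w5.png

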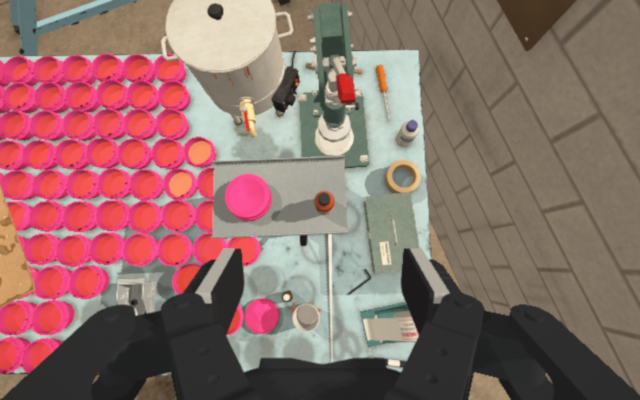

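```bash
python3 - <<'E'
from h import *
import json
c5=json.load(open("cw5.json"));ct=r.calibration("top")
def edge(img,a,b,hw=7):
    g=cv2.GaussianBlur(cv2.cvtColor(cv2.imread(img),6).astype(float),(0,0),.8)
    pts=[]
    for x in np.arange(min(a[0],b[0])+5,max(a[0],b[0])-5):
        y=a[1]+(b[1]-a[1])*(x-a[0])/(b[0]-a[0]);ys=np.arange(y-hw,y+hw,.1)
        v=cv2.remap(g.astype(np.float32),np.full(len(ys),x,np.float32)[None],ys.astype(np.float32)[None],1)[0]
        d=np.gradient(v);k=np.argmax(abs(d));pts.append((x,ys[k],np.sign(d[k])))
    pts=np.array(pts);sg=np.sign(pts[:,2].sum());pts=pts[pts[:,2]==sg][:,:2]
    l=cv2.fitLine(pts.astype(np.float32),cv2.DIST_HUBER,0,.01,.01).ravel()
    return l[1]/l[0],l[3]-l[2]*l[1]/l[0],len(pts)
for img,cal,segs in(("pics/w5.png",c5,[("front",(211,236),(347,233),-.168,.301),("back",(215,162),(346,157),0.,.301)]),
                ("pics/top0.png",ct,[("front",(343,152),(469,179),-.168,.301),("back",(354,94),(474,118),0,.301)])):
  for n,a,b,x,z in segs:
    m,k,N=edge(img,a,b)
    f=lambda yaw:(lambda q:(q[1,1]-q[0,1])/(q[1,0]-q[0,0]))(proj("",T([.7359,-.2984,yaw],[(x,.14,z),(x,-.14,z)]),cal))
    ys=np.linspace(-.42,-.25,400);print(img,n,m.round(4),round(float(k+m*280),1),N,"yaw",ys[np.argmin([abs(f(y)-m) for y in ys])].round(4))
E
```

```text
Traceback (most recent call last):
  File "h.py", line 8, in proj
    return cv2.projectPoints(np.array(P,float).reshape(-1,1,3),c["rvec"],c["tvec"],K,None)[0].reshape(-1,2)
           ~~~~~~~~~~~~~~~~~^^^^^^^^^^^^^^^^^^^^^^^^^^^^^^^^^^^^^^^^^^^^^^^^^^^^^^^^^^^^^^
cv2.error: OpenCV(4.12.0) :-1: error: (-5:Bad argument) in function 'projectPoints'
> Overload resolution failed:
>  - rvec is not a numpy array, neither a scalar
>  - Expected Ptr<cv::UMat> for argument 'rvec'
```

```bash
sed -i 's/c\["rvec"\],c\["tvec"\],K/np.array(c["rvec"]),np.array(c["tvec"]),K/' h.py; cat > edge.py <<'E'
from h import *
def edge(img,a,b,hw=7):
    g=cv2.GaussianBlur(cv2.cvtColor(cv2.imread(img),6).astype(np.float32),(0,0),.8)
    pts=[]
    for x in np.arange(min(a[0],b[0])+5,max(a[0],b[0])-5):
        y=a[1]+(b[1]-a[1])*(x-a[0])/(b[0]-a[0]);ys=np.arange(y-hw,y+hw,.1)
        v=cv2.remap(g,np.full(len(ys),x,np.float32)[None],ys.astype(np.float32)[None],1)[0]
        d=np.gradient(v);k=np.argmax(abs(d));pts.append((x,ys[k],np.sign(d[k])))
    pts=np.array(pts);sg=np.sign(pts[:,2].sum());pts=pts[pts[:,2]==sg][:,:2]
    l=cv2.fitLine(pts.astype(np.float32),cv2.DIST_HUBER,0,.01,.01).ravel()
    return l[1]/l[0],l[3]-l[2]*l[1]/l[0],len(pts)
def yawline(img,cal,a,b,x,z,o=(.7359,-.2984)):
    m,k,N=edge(img,a,b)
    f=lambda yaw:(lambda q:(q[1,1]-q[0,1])/(q[1,0]-q[0,0]))(proj("",T([*o,yaw],[(x,.14,z),(x,-.14,z)]),cal))
    ys=np.linspace(-.42,-.25,400);return round(float(m),4),round(float(k),1),N,ys[np.argmin([abs(f(y)-m) for y in ys])].round(4)
E
python3 - <<'E'
from edge import *
import json
c5=json.load(open("cw5.json"));ct=r.calibration("top")
for i,c,a,b,x in(("w5",c5,(211,236),(347,233),-.168),("w5",c5,(215,162),(346,157),0),("top0",ct,(343,152),(469,179),-.168),("top0",ct,(354,94),(474,118),0)): print(i,x,yawline(f"pics/{i}.png",c,a,b,x,.301))
E
```

```text
w5 -0.168 (-0.0374, 245.1, 70, np.float64(-0.3318))
w5 0 (-0.0515, 172.6, 87, np.float64(-0.3216))
top0 -0.168 (0.2138, 78.0, 92, np.float64(-0.3305))
top0 0 (0.2009, 21.4, 76, np.float64(-0.3301))
```

```bash
python3 - <<'E'
from sim import *
from bench import r
o=r.get_obs();q=o["joints"];M=R.from_rotvec(o["orientation"])*R.from_rotvec([0,0,-.053]);m=M.as_matrix();print(m.round(4).tolist())
d=m[:,2]
g=np.array([.4955,.2635,.072])-.155*d
yr=-.329;rk=lambda x,y,z:np.array([.7359+np.cos(yr)*x-np.sin(yr)*y,-.2984+np.sin(yr)*x+np.cos(yr)*y,z])
home=rk(-.1615,.072,.131)-.155*d
out=rk(-.24,.072,.16)-.155*d
x=o["tcp_pos"]
W=[("now",x),("a",[.45,-.15,.75]),("b",[.42,.1,.5]),("pre",g-.12*d),("grasp",g),("lift",g+[0,0,.12]),("mid",(g+out)/2+[0,0,.06]),("out",out),("up",home+[0,0,.022]),("home",home)]
for n,t in W:
    q=ik(q,np.array(t),M,.5,.02);print(n,np.round(t,4),q.round(2),"err",np.round(np.linalg.norm(fk(q,p,s)[0]-t),3),round(np.linalg.norm((fk(q,p,s)[1]*M.inv()).as_rotvec()),3))
E
```

```text
[[0.837, -0.3134, 0.4485], [-0.2763, -0.9496, -0.148], [0.4723, -0.0, -0.8814]]
now [ 0.4045 -0.2963  1.0311] [ 0.42  0.12  0.24  0.68 -0.24  1.88 -1.37] err 0.0 0.0
a [ 0.45 -0.15  0.75] [ 0.3  -0.19 -0.07  1.63 -0.02  1.21 -1.66] err 0.002 0.002
b [0.42 0.1  0.5 ] [ 0.23 -0.2  -0.63  2.13  0.24  0.78 -2.44] err 0.002 0.003
pre [0.3722 0.3042 0.3144] [-1.78  0.42  0.95  2.17  0.19  0.51 -2.95] err 0.006 0.013
grasp [0.426  0.2864 0.2086] [-1.49  0.62  0.75  2.17  0.12  0.25 -2.9 ] err 0.001 0.001
lift [0.426  0.2864 0.3286] [-1.62  0.4   0.88  2.12  0.24  0.52 -2.9 ] err 0.001 0.0
mid [0.4442 0.0783 0.3126] [-1.28  0.24  0.93  2.33  0.34  0.27 -2.61] err 0.001 0.002
out [ 0.4625 -0.1298  0.2966] [-0.24  0.19  0.39  2.31 -0.06  0.18 -1.71] err 0.012 0.023
up [ 0.5368 -0.1551  0.2896] [-0.02  0.33  0.21  2.16 -0.18  0.18 -1.56] err 0.003 0.006
home [ 0.5368 -0.1551  0.2676] [-0.11  0.37  0.32  2.16 -0.51  0.18 -1.25] err 0.009 0.02
```

```bash
cat > path.py <<'E'
from sim import *
from bench import r
o=r.get_obs();q0=o["joints"];M=R.from_rotvec(o["orientation"])*R.from_rotvec([0,0,-.053+np.pi]);d=M.as_matrix()[:,2]
g=np.array([.4955,.2635,.072])-.155*d
yr=-.329;rk=lambda x,y,z:np.array([.7359+np.cos(yr)*x-np.sin(yr)*y,-.2984+np.sin(yr)*x+np.cos(yr)*y,z])
home=rk(-.1615,.072,.131)-.155*d
out=rk(-.24,.072,.16)-.155*d
def run(q,W,mu):
    x=fk(q,p,s)[0]
    for n,t in W:
        t=np.array(t);k=max(1,int(np.linalg.norm(t-x)/.02))
        for i in range(1,k+1): q=ik(q,x+(t-x)*i/k,M,.5,mu)
        x=t;print(n,np.round(t,4),q.round(2),"err",np.round(np.linalg.norm(fk(q,p,s)[0]-t),3),round(np.linalg.norm((fk(q,p,s)[1]*M.inv()).as_rotvec()),3))
    return q
E
python3 - <<'E'
from path import *
q=q0.copy();q[6]=q[6]+3.14
q=ik(q,o["tcp_pos"],M,.5,.01);print(q.round(2))
run(q,[("a",[.45,-.15,.75]),("b",[.42,.1,.5]),("pre",g-.12*d),("grasp",g),("lift",g+[0,0,.12]),("mid",(g+out)/2+[0,0,.06]),("out",out),("up",home+[0,0,.022]),("home",home)],.02)
rng=np.random.default_rng(0)
for n,t in(("out",out),("home",home)):
  S=[]
  for _ in range(25):
    z=ik(rng.uniform(lo,hi),t,M,.5,1e-4);e=np.linalg.norm(fk(z,p,s)[0]-t)
    if e<.002:S.append(z)
  for z in S[:6]:print(n,z.round(2))
E
```

```text
[ 0.42  0.12  0.24  0.68 -0.24  1.88  1.78]
a [ 0.45 -0.15  0.75] [ 0.24 -0.19 -0.03  1.63  0.    1.21  1.46] err 0.0 0.0
b [0.42 0.1  0.5 ] [ 0.18 -0.19 -0.59  2.13  0.26  0.78  0.67] err 0.0 0.0
pre [0.3722 0.3042 0.3144] [-0.28  0.37 -0.85  2.18  1.06  0.89 -0.6 ] err 0.0 0.0
grasp [0.426  0.2864 0.2086] [-0.34  0.6  -0.68  2.18  1.39  0.81 -0.82] err 0.0 0.0
lift [0.426  0.2864 0.3286] [-0.19  0.38 -0.83  2.12  1.05  0.87 -0.47] err 0.0 0.0
mid [0.4442 0.0783 0.3126] [ 0.22  0.2  -0.71  2.34  1.08  0.5  -0.15] err 0.0 0.0
out [ 0.4625 -0.1298  0.2966] [ 0.69  0.24 -0.62  2.33  1.02  0.22  0.41] err 0.001 0.001
up [ 0.5368 -0.1551  0.2896] [ 0.66  0.38 -0.6   2.17  1.04  0.29  0.44] err 0.0 0.0
home [ 0.5368 -0.1551  0.2676] [ 0.58  0.4  -0.51  2.18  1.15  0.25  0.33] err 0.001 0.002
out [ 1.26  0.61 -1.4   2.34  1.48  0.68  0.06]
out [ 0.51  0.21 -0.41  2.33  0.83  0.18  0.59]
out [ 0.51  0.21 -0.41  2.33  0.83  0.18  0.59]
out [ 1.24  0.58 -1.37  2.34  1.46  0.64  0.07]
out [ 0.79  0.26 -0.74  2.33  1.09  0.25  0.35]
out [ 1.26  0.61 -1.4   2.34  1.48  0.68  0.06]
home [ 0.42  0.38 -0.32  2.18  0.97  0.18  0.48]
home [ 0.42  0.38 -0.32  2.18  0.97  0.18  0.48]
home [-0.23  0.4   0.47  2.18 -0.97  0.18  2.34]
home [-0.57  0.52  0.9   2.19 -1.36  0.38  2.65]
home [ 1.12  0.79 -1.28  2.19  1.58  0.77  0.09]
home [ 0.42  0.38 -0.32  2.18  0.97  0.18  0.48]
```

Call:
carry_out([
  [-0.018,-0.018,0.03,0,0.07],
  [-0.036,-0.036,0.061,0,0.07],
  [-0.054,-0.055,0.092,-0.13,0.07],
  [-0.072,-0.073,0.122,-0.26,0.07],
  [-0.09,-0.091,0.153,-0.39,0.07],
  [-0.108,-0.11,0.184,-0.52,0.07],
  [-0.126,-0.128,0.214,-0.65,0.07],
  [-0.144,-0.146,0.245,-0.78,0.07],
])

```text
clock: 18.1
tcp_pos: [0.4498, -0.1495, 0.748]
orientation: [2.772, 0.581, 0.613]
contact_force: [0.5, 0.3, -0.9]
grip_width: 0.0703
gripper_force: 0.0
```

```bash
python3 -c "
from h import *
st();need([.44,.02,.6])"
```

```text
t 18.1 [ 0.4498 -0.1495  0.748 ] q [ 0.14 -0.14  0.03  1.58  0.08  1.21 -1.01] lean 28.1 az -18.3 F [ 0.5  0.3 -0.9] g 0.0703
M [[0.833, 0.327, 0.447], [0.429, -0.891, -0.148], [0.35, 0.315, -0.882]]
t 18.10 tcp [ 0.4498 -0.1495  0.748 ] zaxis [ 0.447 -0.148 -0.882] x az 0.4760 y [ 0.327 -0.891  0.315] grip 0.0703 F [ 0.5  0.3 -0.9] q [ 0.14 -0.14  0.03  1.58  0.08  1.21 -1.01]
shift [ 0.0128 -0.2008  0.1012]
```

Call:
carry_out([
  [0.002,-0.025,0.013,-0.145,0.07],
  [0.003,-0.05,0.025,-0.29,0.07],
  [0.005,-0.075,0.038,-0.435,0.07],
  [0.006,-0.1,0.05,-0.58,0.07],
  [0.008,-0.125,0.063,-0.725,0.07],
  [0.01,-0.15,0.075,-0.87,0.07],
  [0.011,-0.175,0.088,-1.015,0.07],
  [0.013,-0.2,0.101,-1.16,0.07],
])

```text
clock: 18.9
tcp_pos: [0.4411, 0.0197, 0.6015]
orientation: [1.898, 1.904, 0.301]
contact_force: [0.2, -0.3, 0.9]
grip_width: 0.07
gripper_force: 0.0
```

```bash
python3 -c "
from h import *
o,M=st();need([.39,.2,.43]);d=M[:,2]
h=np.cross(d,[0,0,1]);h/=np.linalg.norm(h);print('roll',-np.arctan2((M.T@-h)[0],-(M.T@-h)[1])*1, M.T@h)"
```

```text
t 18.9 [0.4411 0.0197 0.6015] q [-0.09 -0.17 -0.16  1.92  0.28  0.99 -0.36] lean 28.1 az -18.3 F [ 0.2 -0.3  0.9] g 0.07
M [[0.032, 0.894, 0.447], [0.988, 0.038, -0.148], [-0.149, 0.446, -0.882]]
t 18.90 tcp [0.4411 0.0197 0.6015] zaxis [ 0.447 -0.148 -0.882] x az 1.5383 y [0.894 0.038 0.446] grip 0.07 F [ 0.2 -0.3  0.9] q [-0.09 -0.17 -0.16  1.92  0.28  0.99 -0.36]
shift [ 0.2021 -0.1153  0.1018]
roll -1.8932312743332897 [-9.48466652e-01 -3.16876964e-01  1.55475485e-17]
```

Call:
carry_out([
  [0.025,-0.014,0.013,-0.145,0.07],
  [0.05,-0.029,0.025,-0.29,0.07],
  [0.075,-0.043,0.038,-0.435,0.07],
  [0.1,-0.058,0.051,-0.58,0.07],
  [0.126,-0.072,0.064,-0.725,0.07],
  [0.151,-0.086,0.076,-0.87,0.07],
  [0.177,-0.101,0.089,-1.015,0.07],
  [0.202,-0.115,0.102,-1.16,0.07],
])

```text
clock: 19.7
tcp_pos: [0.3913, 0.2006, 0.4306]
orientation: [0.537, 2.599, -0.076]
contact_force: [0.3, -0.1, 0.3]
grip_width: 0.0699
gripper_force: 0.0
```

```bash
python3 -c "
from h import *
o,M=st();d=M[:,2];print('roll',np.arctan2(M[2,1],M[2,0]))
g=np.array([.4955,.2635,.072])-.155*d
print('g',g);need(g-.13*d)"
```

```text
t 19.7 [0.3913 0.2006 0.4306] q [-0.35  0.01 -0.41  2.15  0.6   0.83  0.02] lean 28.1 az -18.2 F [ 0.3 -0.1  0.3] g 0.0699
M [[-0.807, 0.386, 0.447], [0.36, 0.921, -0.147], [-0.469, 0.042, -0.882]]
roll 3.0525836898793735
g [0.42620646 0.28634223 0.20875393]
t 19.70 tcp [0.3913 0.2006 0.4306] zaxis [ 0.447 -0.147 -0.882] x az 2.7224 y [0.386 0.921 0.042] grip 0.0699 F [ 0.3 -0.1  0.3] q [-0.35  0.01 -0.41  2.15  0.6   0.83  0.02]
shift [0.1067 0.0832 0.0687]
```

Call:
carry_out([
  [0.015,0.012,0.01,-0.03,0.07],
  [0.035,0.027,0.023,-0.06,0.07],
  [0.055,0.043,0.035,-0.089,0.07],
  [0.075,0.058,0.048,-0.089,0.07],
  [0.092,0.072,0.06,-0.089,0.07],
  [0.103,0.08,0.067,-0.089,0.07],
  [0.107,0.083,0.069,-0.089,0.07],
  [0.107,0.083,0.069,-0.089,0.07],
])

```text
clock: 20.5
tcp_pos: [0.369, 0.3053, 0.3238]
orientation: [0.428, 2.622, -0.104]
contact_force: [0.6, -0.2, 0.8]
grip_width: 0.0698
gripper_force: 0.0
```

```bash
python3 - <<'E'
from h import *
o,M=st();d=M[:,2];g=np.array([.4955,.2635,.072])-.155*d
need(g)
c=r.calibration("wrist");cv2.imwrite("pics/w6.png",r.grab_frame("wrist")[:,:,::-1])
b=[.4955+.089*np.cos(.328),.2635-.089*np.sin(.328),-.328]
print(proj("",T(b,[(-.089,0,.072),(-.055,.0375,.03),(-.055,-.0375,.03),(.066,.0375,.07),(.066,-.0375,.07)]),c).round(0).tolist())
E
```

```text
t 20.5 [0.369  0.3053 0.3238] q [-0.55  0.27 -0.48  2.15  0.87  0.83 -0.4 ] lean 28.0 az -18.3 F [ 0.6 -0.2  0.8] g 0.0698
M [[-0.837, 0.317, 0.446], [0.281, 0.948, -0.148], [-0.47, 0.002, -0.883]]
t 20.50 tcp [0.369  0.3053 0.3238] zaxis [ 0.446 -0.148 -0.883] x az 2.8176 y [0.317 0.948 0.002] grip 0.0698 F [ 0.6 -0.2  0.8] q [-0.55  0.27 -0.48  2.15  0.87  0.83 -0.4 ]
shift [8.000e-04 1.000e-04 1.299e-01]
[[322.0, 191.0], [362.0, 185.0], [281.0, 185.0], [355.0, 291.0], [287.0, 291.0]]
```

View pics/w6.png

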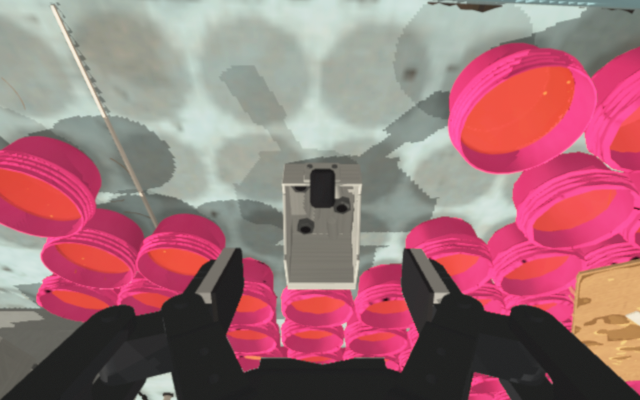

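The bin is where predicted: grip at (322,188) against (322,191). I'll go in along the tool axis and close.

Call:
carry_out([
  [0,0,0.018,0,0.06],
  [0,0,0.04,0,0.055],
  [0,0,0.062,0,0.05],
  [0,0,0.084,0,0.045],
  [0,0,0.103,0,0.045],
  [0,0,0.118,0,0.045],
  [0,0,0.126,0,0.045],
  [0,0,0.13,0,0.045],
])

```text
clock: 21.35
tcp_pos: [0.428, 0.2852, 0.2097]
orientation: [0.431, 2.62, -0.104]
contact_force: [0.4, -0.1, -1.2]
grip_width: 0.0449
gripper_force: 0.0
```

Call:
carry_out([
  [0,0,0,0,0.035],
  [0,0,0,0,0.026],
  [0,0,0,0,0.02],
  [0,0,0,0,0.01],
  [0,0,0,0,0.01],
  [0,0,0,0,0.01],
  [0,0,0,0,0.01],
  [0,0,0,0,0.01],
], force=110)

```text
clock: 22.15
tcp_pos: [0.4272, 0.2861, 0.2104]
orientation: [0.429, 2.619, -0.103]
contact_force: [-2.3, -0.3, 4.6]
grip_width: 0.0167
gripper_force: 107.3
```

```bash
python3 - <<'E'
from h import *
o,M=st()
c=r.calibration("wrist");cp=-R.from_rotvec(c["rvec"]).inv().apply(c["tvec"]);print("cam in tool",(M.T@(cp-o["tcp_pos"])).round(3))
print("up .08 in tool",(M.T@[0,0,.08]).round(4))
E
```

```text
t 22.15 [0.4272 0.2861 0.2104] q [-0.55  0.51 -0.35  2.16  1.2   0.67 -0.64] lean 28.1 az -18.2 F [-2.3 -0.3  4.6] g 0.0167
M [[-0.835, 0.318, 0.448], [0.282, 0.948, -0.147], [-0.472, 0.003, -0.882]]
cam in tool [0.074 0.    0.032]
up .08 in tool [-0.0377  0.0003 -0.0705]
```

Call:
carry_out([
  [-0.002,0,-0.004,0,0.01],
  [-0.007,0,-0.013,0,0.01],
  [-0.015,0,-0.027,0,0.01],
  [-0.024,0,-0.045,0,0.01],
  [-0.034,0,-0.063,0,0.01],
  [-0.043,0,-0.08,0,0.01],
  [-0.049,0,-0.092,0,0.01],
  [-0.052,0,-0.097,0,0.01],
])

```text
clock: 22.95
tcp_pos: [0.4273, 0.2856, 0.3209]
orientation: [0.429, 2.62, -0.102]
contact_force: [-0.6, -0.1, -3.3]
grip_width: 0.0166
gripper_force: 107.5
```

```bash
cat >> h.py <<'E'
yr=-.329
def rk(x,y,z): return np.array([.7359+np.cos(yr)*x-np.sin(yr)*y,-.2984+np.sin(yr)*x+np.cos(yr)*y,z])
G0=np.array([.4955,.2635,.072])-np.array([.4272,.2861,.2104]) # bin grip minus TCP
def togrip(x,y,z):
    o,M=st();t=rk(x,y,z)-G0;g=o["tcp_pos"]+G0-[.7359,-.2984,0];c,s=np.cos(yr),np.sin(yr)
    print("grip in rack",np.round([c*g[0]+s*g[1],-s*g[0]+c*g[1],g[2]],4),"shift",(M.T@(t-o["tcp_pos"])).round(4))
    for n,v in(("in",[c,s,0]),("left",[-s,c,0]),("up",[0,0,1])): print(n,"10mm",(M.T@np.array(v)*.01).round(4))
E
python3 - <<'E'
from h import *
togrip(-.225,.072,.18)
cv2.imwrite("pics/s7.png",r.grab_frame("scene")[:,:,::-1])
E
```

```text
t 22.95 [0.4273 0.2856 0.3209] q [-0.47  0.32 -0.44  2.1   0.9   0.78 -0.3 ] lean 28.1 az -18.1 F [-0.6 -0.1 -3.3] g 0.0166
M [[-0.836, 0.318, 0.448], [0.283, 0.948, -0.146], [-0.471, 0.004, -0.882]]
grip in rack [-0.4088  0.4537  0.1825] shift [-0.16   -0.3826  0.0865]
in 10mm [-0.0088 -0.0001  0.0047]
left 10mm [-0.      0.01    0.0001]
up 10mm [-0.0047  0.     -0.0088]
```

```bash
python3 - <<'E'
from h import *
for P in[(-.168,.15,.285),(-.168,.15,0),(-.07,.15,.005),(0,.15,0),(0,.15,.285)]:
    u=proj("scene",rk(*P)[None]);print(P,u.round(1),((u-[260,110])*3.077+[400,300]).round(0))
from sim import *
o=r.get_obs();M=R.from_rotvec(o["orientation"]);q=o["joints"]
for wps in ([(-.38,.3),(-.34,.2),(-.33,.1),(-.28,.072),(-.22,.072)],[(-.36,.3),(-.30,.2),(-.28,.1),(-.25,.072)]):
  qq=q.copy();x=o["tcp_pos"]
  for (a,b) in wps:
    t=rk(a,b,.18)-G0
    for i in range(1,6): qq=ik(qq,x+(t-x)*i/5,M,.5,.02)
    x=t;X,Mm=fk(qq,p,s);print(a,b,t.round(3),qq.round(2),"err",np.linalg.norm(X-t).round(3),np.linalg.norm((Mm*M.inv()).as_rotvec()).round(3))
E
```

```text
(-0.168, 0.15, 0.285) [[308.8 168.3]] [[550. 479.]]
(-0.168, 0.15, 0) [[308.7 234.6]] [[550. 684.]]
(-0.07, 0.15, 0.005) [[289.1 220.3]] [[489. 639.]]
(0, 0.15, 0) [[275.9 212.3]] [[449. 615.]]
(0, 0.15, 0.285) [[271.3 147.1]] [[435. 414.]]
-0.38 0.3 [0.405 0.131 0.318] [-0.29  0.13 -0.35  2.36  0.94  0.51 -0.18] err 0.0 0.0
-0.34 0.2 [0.41  0.023 0.318] [-0.09  0.07 -0.22  2.42  0.87  0.34  0.14] err 0.0 0.001
-0.33 0.1 [ 0.388 -0.075  0.318] [ 0.09  0.03 -0.09  2.43  0.44  0.24  0.84] err 0.017 0.014
-0.28 0.072 [ 0.426 -0.117  0.318] [ 0.21  0.09 -0.09  2.39  0.3   0.18  1.08] err 0.0 0.001
-0.22 0.072 [ 0.483 -0.137  0.318] [ 0.24  0.19 -0.11  2.27  0.28  0.21  1.12] err 0.0 0.0
-0.36 0.3 [0.424 0.124 0.318] [-0.26  0.15 -0.34  2.33  0.94  0.5  -0.15] err 0.0 0.0
-0.3 0.2 [0.448 0.01  0.318] [-0.03  0.13 -0.24  2.35  0.86  0.33  0.21] err 0.0 0.001
-0.28 0.1 [ 0.435 -0.091  0.318] [ 0.28  0.1  -0.25  2.38  0.58  0.21  0.73] err 0.001 0.002
-0.25 0.072 [ 0.454 -0.127  0.318] [ 0.43  0.15 -0.32  2.33  0.46  0.2   0.94] err 0.0 0.001
```

```bash
python3 - <<'E'
import cv2,numpy as np
s=cv2.imread("pics/s7.png");t=cv2.imread("pics/scene4.png")
a=cv2.resize(t[130:245,255:365],(574,600),interpolation=2);b=cv2.resize(s[230:400,225:288],(222,600),interpolation=2)
a=cv2.convertScaleAbs(a,alpha=1.8,beta=10)
cv2.imwrite("pics/c7.png",np.hstack([a,b]))
E
```

```text
(no output)
```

View pics/c7.png

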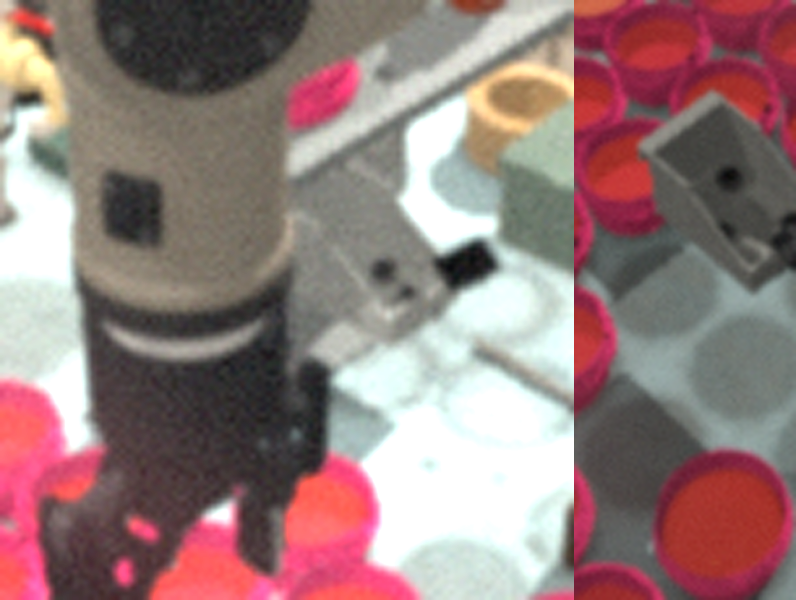

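The bin (right crop) is level with its parts in. The far bracket's front edge shows near u=332.6, v=154 to 167, so I'll see how far out it reaches.

```bash
python3 - <<'E'
from h import *
for x in(-.03,-.06,-.09,-.12,-.15):
    print(x,[proj("scene",rk(x,-.15,z)[None])[0].round(1).tolist() for z in(.285,.22,.15)])
togrip(-.33,.25,.175)
E
```

```text
-0.03 [[338.5, 117.9], [337.6, 133.5], [336.7, 149.3]]
-0.06 [[344.8, 120.8], [343.7, 136.4], [342.7, 152.3]]
-0.09 [[351.3, 123.7], [350.0, 139.5], [348.7, 155.4]]
-0.12 [[357.9, 126.7], [356.4, 142.5], [354.9, 158.6]]
-0.15 [[364.7, 129.8], [363.0, 145.7], [361.3, 161.8]]
t 23.0 [0.4275 0.2856 0.3211] q [-0.47  0.32 -0.44  2.1   0.9   0.78 -0.3 ] lean 28.1 az -18.1 F [ 0.1  0.7 -2.5] g 0.0167
M [[-0.835, 0.318, 0.448], [0.283, 0.948, -0.146], [-0.471, 0.004, -0.882]]
grip in rack [-0.4086  0.4537  0.1827] shift [-0.0653 -0.2041  0.0426]
in 10mm [-0.0088 -0.      0.0047]
left 10mm [-0.      0.01    0.0001]
up 10mm [-0.0047  0.     -0.0088]
```

Call:
carry_out([
  [-0.001,-0.004,0.001,0,0.01],
  [-0.004,-0.011,0.002,0,0.01],
  [-0.007,-0.022,0.005,0,0.01],
  [-0.012,-0.037,0.008,0,0.01],
  [-0.019,-0.056,0.011,0,0.01],
  [-0.025,-0.075,0.015,0,0.01],
  [-0.031,-0.093,0.019,0,0.01],
  [-0.037,-0.112,0.023,0,0.01],
])

```text
clock: 23.8
tcp_pos: [0.433, 0.1635, 0.3163]
orientation: [0.43, 2.621, -0.104]
contact_force: [0.7, -0.1, -2.4]
grip_width: 0.0168
gripper_force: 107.6
```

Call:
carry_out([
  [-0.006,-0.019,0.004,0,0.01],
  [-0.012,-0.037,0.008,0,0.01],
  [-0.019,-0.056,0.011,0,0.01],
  [-0.025,-0.075,0.015,0,0.01],
  [-0.031,-0.092,0.019,0,0.01],
  [-0.036,-0.107,0.022,0,0.01],
  [-0.04,-0.119,0.024,0,0.01],
  [-0.042,-0.125,0.025,0,0.01],
])

```text
clock: 24.6
tcp_pos: [0.4389, 0.0291, 0.3136]
orientation: [0.433, 2.621, -0.106]
contact_force: [-0.9, 0.1, -3.3]
grip_width: 0.0168
gripper_force: 107.6
```

```bash
python3 - <<'E'
from h import *
togrip(-.27,.1,.175)
E
```

```text
t 24.6 [0.4389 0.0291 0.3136] q [-0.07  0.16 -0.26  2.32  0.92  0.41  0.12] lean 28.1 az -18.6 F [-0.9  0.1 -3.3] g 0.0168
M [[-0.835, 0.321, 0.446], [0.284, 0.947, -0.15], [-0.471, 0.002, -0.882]]
grip in rack [-0.3149  0.2147  0.1752] shift [-0.0394 -0.1148  0.021 ]
in 10mm [-0.0088 -0.      0.0047]
left 10mm [-0.    0.01  0.  ]
up 10mm [-0.0047  0.     -0.0088]
```

Call:
carry_out([
  [-0.002,-0.006,0.001,0,0.01],
  [-0.007,-0.02,0.004,0,0.01],
  [-0.014,-0.04,0.007,0,0.01],
  [-0.021,-0.062,0.011,0,0.01],
  [-0.028,-0.082,0.015,0,0.01],
  [-0.034,-0.099,0.018,0,0.01],
  [-0.038,-0.11,0.02,0,0.01],
  [-0.039,-0.115,0.021,0,0.01],
])

```text
clock: 25.4
tcp_pos: [0.4447, -0.0929, 0.3133]
orientation: [0.431, 2.62, -0.105]
contact_force: [0.3, 0.4, -3.9]
grip_width: 0.017
gripper_force: 107.6
```

```bash
python3 - <<'E'
from h import *
togrip(-.22,.072,.159)
E
```

```text
t 25.4 [ 0.4447 -0.0929  0.3133] q [ 0.21  0.17 -0.21  2.31  0.75  0.26  0.57] lean 28.1 az -18.4 F [ 0.3  0.4 -3.9] g 0.017
M [[-0.836, 0.32, 0.447], [0.283, 0.947, -0.149], [-0.471, 0.002, -0.882]]
grip in rack [-0.27    0.1011  0.1749] shift [-0.0366 -0.0293  0.0375]
in 10mm [-0.0088 -0.      0.0047]
left 10mm [-0.    0.01  0.  ]
up 10mm [-0.0047  0.     -0.0088]
```

Call:
carry_out([
  [-0.002,-0.001,0.002,0,0.01],
  [-0.008,-0.005,0.007,0,0.01],
  [-0.016,-0.01,0.015,0,0.01],
  [-0.025,-0.016,0.024,0,0.01],
  [-0.033,-0.021,0.032,0,0.01],
  [-0.04,-0.026,0.038,0,0.01],
  [-0.044,-0.028,0.042,0,0.01],
  [-0.045,-0.029,0.043,0,0.01],
])

```text
clock: 26.2
tcp_pos: [0.493, -0.1388, 0.2961]
orientation: [0.43, 2.621, -0.103]
contact_force: [-0.4, 1.1, -3.6]
grip_width: 0.0164
gripper_force: 107.6
```

```bash
python3 - <<'E'
from h import *
togrip(-.1655,.072,.157)
s=r.grab_frame("scene")[:,:,::-1];cv2.imwrite("pics/s8.png",s)
w=r.grab_frame("wrist")[:,:,::-1];cv2.imwrite("pics/w8.png",w)
a=cv2.convertScaleAbs(cv2.resize(s[130:230,255:385],(780,600),interpolation=2),alpha=1.6,beta=10);cv2.imwrite("pics/c8.png",a)
hk=[rk(-.21+.1475+.0075,.072+k,.152) for k in(.0375,-.0375)]+[rk(-.014,k,.125) for k in(.141,.0)]+[rk(-.21-.089+.178+.034-.178+.089,.072+.0375,.082+.03)]
print(((proj("scene",hk)-[255,130])*6).round(0).tolist())
E
```

```text
t 26.2 [ 0.493  -0.1388  0.2961] q [ 0.31  0.29 -0.21  2.2   0.73  0.23  0.69] lean 28.1 az -18.3 F [-0.4  1.1 -3.6] g 0.0164
M [[-0.836, 0.319, 0.447], [0.283, 0.948, -0.148], [-0.47, 0.003, -0.882]]
grip in rack [-0.2095  0.0732  0.1577] shift [-0.0385 -0.0014  0.0214]
in 10mm [-0.0088 -0.      0.0047]
left 10mm [-0.    0.01  0.  ]
up 10mm [-0.0047  0.     -0.0088]
[[229.0, 308.0], [319.0, 252.0], [142.0, 339.0], [310.0, 236.0], [383.0, 457.0]]
```

View pics/c8.png

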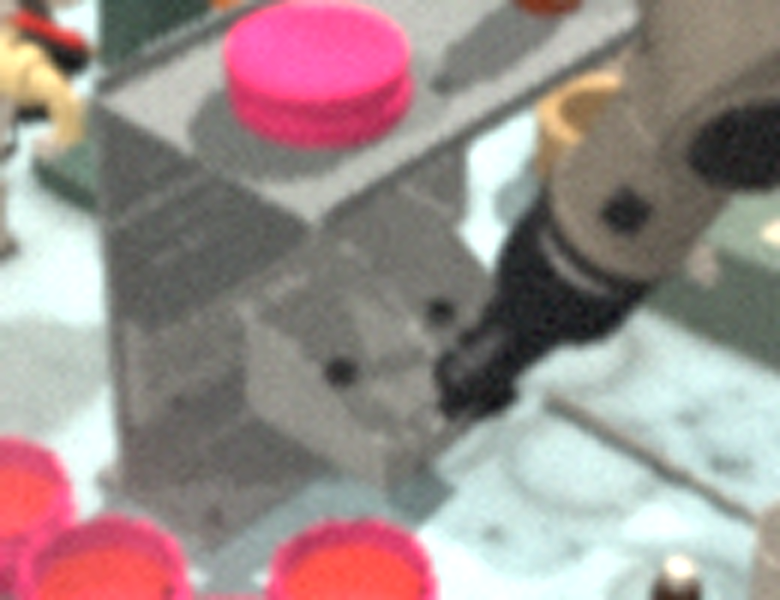

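Call:
carry_out([
  [-0.003,0,0.002,0,0.01],
  [-0.009,0,0.005,0,0.01],
  [-0.016,-0.001,0.009,0,0.01],
  [-0.023,-0.001,0.012,0,0.01],
  [-0.028,-0.001,0.015,0,0.01],
  [-0.032,-0.001,0.017,0,0.01],
  [-0.035,-0.001,0.019,0,0.01],
  [-0.036,-0.001,0.0195,0,0.01],
])

```text
clock: 27.1
tcp_pos: [0.5313, -0.1523, 0.2961]
orientation: [0.43, 2.621, -0.103]
contact_force: [-0.5, 0.3, -2.7]
grip_width: 0.017
gripper_force: 107.6
```

```bash
python3 - <<'E'
from h import *
togrip(-.16,.072,.157)
E
```

```text
t 27.1 [ 0.5313 -0.1523  0.2961] q [ 0.35  0.35 -0.25  2.11  0.69  0.26  0.75] lean 28.1 az -18.3 F [-0.5  0.3 -2.7] g 0.017
M [[-0.836, 0.319, 0.447], [0.282, 0.948, -0.148], [-0.471, 0.003, -0.882]]
grip in rack [-0.1689  0.0728  0.1577] shift [-0.0075 -0.0009  0.0048]
in 10mm [-0.0088 -0.      0.0047]
left 10mm [-0.    0.01  0.  ]
up 10mm [-0.0047  0.     -0.0088]
```

Call:
carry_out([
  [-0.0009,0,0.0005,0,0.01],
  [-0.0018,0,0.0009,0,0.01],
  [-0.0026,0,0.0014,0,0.01],
  [-0.0035,0,0.0019,0,0.01],
  [-0.0044,0,0.0024,0,0.01],
  [-0.0053,0,0.0028,0,0.01],
  [-0.0062,0,0.0033,0,0.01],
  [-0.007,0,0.0038,0,0.01],
])

```text
clock: 27.9
tcp_pos: [0.5386, -0.1548, 0.2962]
orientation: [0.429, 2.621, -0.104]
contact_force: [-0.4, 0.1, -2.6]
grip_width: 0.0165
gripper_force: 107.6
```

```bash
python3 - <<'E'
from h import *
togrip(-.16,.072,.157)
E
```

```text
t 27.9 [ 0.5386 -0.1548  0.2962] q [ 0.36  0.36 -0.25  2.09  0.68  0.27  0.77] lean 28.1 az -18.3 F [-0.4  0.1 -2.6] g 0.0165
M [[-0.836, 0.318, 0.447], [0.282, 0.948, -0.148], [-0.471, 0.003, -0.882]]
grip in rack [-0.1612  0.0729  0.1578] shift [-0.0007 -0.0009  0.0012]
in 10mm [-0.0088 -0.      0.0047]
left 10mm [-0.    0.01  0.  ]
up 10mm [-0.0047  0.     -0.0088]
```

No contact yet, so I'll go in another 6 mm.

Call:
carry_out([
  [-0.0007,0,0.0004,0,0.01],
  [-0.0013,0,0.0007,0,0.01],
  [-0.002,0,0.0011,0,0.01],
  [-0.0026,0,0.0014,0,0.01],
  [-0.0033,0,0.0018,0,0.01],
  [-0.004,0,0.0021,0,0.01],
  [-0.0046,0,0.0025,0,0.01],
  [-0.0053,0,0.0028,0,0.01],
])

```text
clock: 28.7
tcp_pos: [0.5411, -0.155, 0.2947]
orientation: [0.43, 2.628, -0.105]
contact_force: [-23.0, 11.6, 7.8]
grip_width: 0.017
gripper_force: 110.5
```

```bash
python3 - <<'E'
from h import *
togrip(-.16,.072,.157)
E
```

```text
t 28.7 [ 0.5411 -0.155   0.2947] q [ 0.36  0.37 -0.26  2.09  0.68  0.28  0.77] lean 27.7 az -18.5 F [-23.   11.6   7.8] g 0.017
M [[-0.839, 0.318, 0.44], [0.282, 0.948, -0.147], [-0.464, 0.001, -0.886]]
grip in rack [-0.1588  0.0734  0.1563] shift [ 0.0008 -0.0014 -0.0012]
in 10mm [-0.0089 -0.0001  0.0046]
left 10mm [-0.    0.01  0.  ]
up 10mm [-0.0046  0.     -0.0089]
```

Contact is where expected, with the wall on the lip. I'll ease the pressure and lower.

Call:
carry_out([
  [0.0015,0,-0.0008,0,0.01],
  [0.0031,0,-0.0016,0,0.01],
  [0.0031,0,-0.0016,0,0.01],
  [0.004,0,0,0,0.01],
  [0.005,0,0.002,0,0.01],
  [0.006,0,0.004,0,0.01],
  [0.007,0,0.006,0,0.01],
  [0.008,0,0.0075,0,0.01],
])

```text
clock: 29.5
tcp_pos: [0.5401, -0.1543, 0.2853]
orientation: [0.428, 2.623, -0.103]
contact_force: [-14.6, 7.9, 7.7]
grip_width: 0.0169
gripper_force: 110.2
```

```bash
python3 - <<'E'
from h import *
togrip(-.16,.072,.131)
E
```

```text
t 29.5 [ 0.5401 -0.1543  0.2853] q [ 0.33  0.38 -0.23  2.1   0.72  0.25  0.73] lean 28.0 az -18.2 F [-14.6   7.9   7.7] g 0.0169
M [[-0.837, 0.317, 0.446], [0.281, 0.948, -0.146], [-0.469, 0.003, -0.883]]
grip in rack [-0.16    0.0738  0.1469] shift [ 0.0075 -0.0018  0.014 ]
in 10mm [-0.0088 -0.0001  0.0047]
left 10mm [-0.      0.01    0.0001]
up 10mm [-0.0047  0.     -0.0088]
```

Call:
carry_out([
  [0.0008,0,-0.0005,0,0.01],
  [0.0014,0,0.0003,0,0.01],
  [0.0018,0,0.0013,0,0.01],
  [0.0024,0,0.0024,0,0.01],
  [0.003,0,0.0035,0,0.01],
  [0.0036,0,0.0046,0,0.01],
  [0.0042,0,0.0057,0,0.01],
  [0.0047,0,0.0068,0,0.01],
])

```text
clock: 30.3
tcp_pos: [0.5399, -0.1547, 0.2776]
orientation: [0.428, 2.621, -0.103]
contact_force: [-8.9, 5.1, 0.6]
grip_width: 0.0167
gripper_force: 108.6
```

```bash
python3 - <<'E'
from h import *
togrip(-.16,.072,.131)
E
```

```text
t 30.3 [ 0.5399 -0.1547  0.2776] q [ 0.31  0.39 -0.2   2.1   0.75  0.23  0.7 ] lean 28.1 az -18.2 F [-8.9  5.1  0.6] g 0.0167
M [[-0.836, 0.318, 0.447], [0.282, 0.948, -0.147], [-0.471, 0.003, -0.882]]
grip in rack [-0.16    0.0734  0.1392] shift [ 0.0038 -0.0014  0.0072]
in 10mm [-0.0088 -0.0001  0.0047]
left 10mm [-0.      0.01    0.0001]
up 10mm [-0.0047  0.     -0.0088]
```

Call:
carry_out([
  [0.0009,0,0.001,0,0.01],
  [0.0015,0,0.002,0,0.01],
  [0.002,0,0.003,0,0.01],
  [0.0026,0,0.004,0,0.01],
  [0.0031,0,0.005,0,0.01],
  [0.0036,0,0.006,0,0.01],
  [0.0041,0,0.007,0,0.01],
  [0.0046,0,0.008,0,0.01],
])

```text
clock: 31.1
tcp_pos: [0.5395, -0.1546, 0.2687]
orientation: [0.429, 2.62, -0.103]
contact_force: [-15.1, 6.9, 11.9]
grip_width: 0.0167
gripper_force: 110.6
```

```bash
python3 - <<'E'
from h import *
togrip(-.16,.072,.131)
E
```

```text
t 31.1 [ 0.5395 -0.1546  0.2687] q [ 0.29  0.4  -0.17  2.11  0.79  0.21  0.65] lean 28.1 az -18.2 F [-15.1   6.9  11.9] g 0.0167
M [[-0.836, 0.318, 0.447], [0.282, 0.948, -0.147], [-0.471, 0.003, -0.882]]
grip in rack [-0.1604  0.0733  0.1303] shift [-0.0007 -0.0013 -0.0004]
in 10mm [-0.0088 -0.0001  0.0047]
left 10mm [-0.      0.01    0.0001]
up 10mm [-0.0047  0.     -0.0088]
```

Call:
carry_out([
  [0.0009,0,0,0,0.01],
  [0.0014,0,0.0005,0,0.01],
  [0.0018,0,0.0012,0,0.01],
  [0.0022,0,0.002,0,0.01],
  [0.0022,0,0.002,0,0.01],
  [0.0022,0,0.002,0,0.01],
  [0.0022,0,0.002,0,0.01],
  [0.0022,0,0.002,0,0.01],
])

```text
clock: 31.9
tcp_pos: [0.5386, -0.1543, 0.2672]
orientation: [0.428, 2.618, -0.103]
contact_force: [-18.1, 8.0, 15.7]
grip_width: 0.0168
gripper_force: 111.5
```

```bash
python3 - <<'E'
from h import *
togrip(-.16,.072,.131)
w=r.grab_frame("wrist")[:,:,::-1];s=r.grab_frame("scene")[:,:,::-1];t=r.grab_frame("top")[:,:,::-1]
a=cv2.convertScaleAbs(cv2.resize(s[130:230,255:385],(480,370),interpolation=2),alpha=1.6,beta=10)
b=cv2.resize(w,(320,200));c=cv2.resize(t[120:213,335:495],(320,186),interpolation=2)
cv2.imwrite("pics/c9.png",np.hstack([a,np.vstack([b,c])[:370]]))
E
```

```text
t 31.9 [ 0.5386 -0.1543  0.2672] q [ 0.28  0.4  -0.17  2.12  0.81  0.2   0.63] lean 28.2 az -18.2 F [-18.1   8.   15.7] g 0.0168
M [[-0.835, 0.318, 0.449], [0.281, 0.948, -0.148], [-0.473, 0.003, -0.881]]
grip in rack [-0.1613  0.0734  0.1288] shift [-0.0022 -0.0014 -0.0013]
in 10mm [-0.0088 -0.0001  0.0047]
left 10mm [-0.      0.01    0.0001]
up 10mm [-0.0047  0.     -0.0088]
```

Call:
carry_out([
  [-0.0005,0,-0.001,0,0.01],
  [-0.0008,0,-0.0016,0,0.01],
  [-0.0008,0,-0.0016,0,0.01],
  [-0.0008,0,-0.0016,0,0.016],
  [-0.0008,0,-0.0016,0,0.019],
  [-0.0008,0,-0.0016,0,0.022],
  [-0.0008,0,-0.0016,0,0.026],
  [-0.0008,0,-0.0016,0,0.03],
], force=40)

```text
clock: 32.85
tcp_pos: [0.5392, -0.155, 0.2677]
orientation: [0.43, 2.619, -0.103]
contact_force: [-0.4, 0.4, 0.7]
grip_width: 0.0301
gripper_force: 0.0
```

```bash
python3 - <<'E'
from h import *
st()
t=r.grab_frame("wrist")[:,:,::-1];cv2.imwrite("pics/w10.png",t)
E
```

```text
t 32.85 [ 0.5392 -0.155   0.2677] q [ 0.29  0.4  -0.17  2.11  0.8   0.21  0.64] lean 28.1 az -18.3 F [-0.4  0.4  0.7] g 0.0301
M [[-0.835, 0.319, 0.448], [0.282, 0.948, -0.148], [-0.472, 0.003, -0.882]]
```

Call:
carry_out([
  [0,0,0,0,0.045],
  [0,0,-0.003,0,0.05],
  [0,0,-0.01,0,0.05],
  [0,0,-0.02,0,0.05],
  [0,0,-0.032,0,0.05],
  [0,0,-0.046,0,0.05],
  [0,0,-0.062,0,0.05],
  [0,0,-0.08,0,0.05],
])

```text
clock: 33.7
tcp_pos: [0.5023, -0.1427, 0.339]
orientation: [0.429, 2.621, -0.104]
contact_force: [-0.8, 0.7, 0.2]
grip_width: 0.0501
gripper_force: 0.0
```

Call:
carry_out([
  [0,0,-0.015,0,0.05],
  [0,0,-0.03,0,0.05],
  [0,0,-0.045,0,0.05],
  [0,0,-0.06,0,0.05],
  [0,0,-0.07,0,0.05],
  [0,0,-0.08,0,0.05],
  [0,0,-0.08,0,0.05],
  [0,0,-0.08,0,0.05],
])

```text
clock: 34.5
tcp_pos: [0.4669, -0.131, 0.4089]
orientation: [0.429, 2.62, -0.104]
contact_force: [0.3, -0.0, 0.0]
grip_width: 0.0504
gripper_force: 0.0
```

```bash
python3 - <<'E'
from h import *
st()
f=r.grab_frame("wrist");c=r.calibration("wrist");cv2.imwrite("pics/w11.png",f[:,:,::-1])
s=r.grab_frame("scene");t=r.grab_frame("top")
# dark grip blob centroid vs prediction (hung, nod 0..4 deg) in each view
for n,im,cal in(("wrist",f,c),("scene",s,r.calibration("scene")),("top",t,r.calibration("top"))):
    for yy,nm in((.0735,"ours"),(-.039,"binb")):
        u=proj("",rk(-.1615,yy,.131)[None],cal)[0];k=40 if n=="wrist" else 16
        x0,y0=int(u[0])-k,int(u[1])-k
        if x0<0 or y0<0 or x0+2*k>640 or y0+2*k>400: print(n,nm,"outside",u.round(0));continue
        m=(im[y0:y0+2*k,x0:x0+2*k].max(2)<45).astype(np.uint8)
        N,_,S,C=cv2.connectedComponentsWithStats(m)
        for i in np.argsort(-S[1:,4])[:2]+1 if N>1 else []: print(n,nm,"pred",u.round(1),"blob",(C[i]+[x0,y0]).round(1),S[i,4])
E
```

```text
t 34.5 [ 0.4669 -0.131   0.4089] q [ 0.6   0.09 -0.51  2.13  0.32  0.47  1.1 ] lean 28.1 az -18.3 F [ 0.3 -0.   0. ] g 0.0504
M [[-0.836, 0.319, 0.448], [0.282, 0.948, -0.148], [-0.471, 0.002, -0.882]]
wrist ours pred [322.3 180.9] blob [323.4 169.2] 691
wrist ours pred [322.3 180.9] blob [340.4 198.7] 51
wrist binb pred [190.4 180.8] blob [190.7 178.4] 1114
wrist binb pred [190.4 180.8] blob [210.  201.4] 45
scene ours pred [322.9 194.9] blob [323.4 196.8] 74
scene ours pred [322.9 194.9] blob [327.9 181.5] 15
scene binb pred [344.1 180.3] blob [341.1 168.5] 156
scene binb pred [344.1 180.3] blob [343.7 180.4] 67
top ours pred [366.  185.1] blob [361. 169.] 3
top binb pred [406.5 193.9] blob [408.5 188.5] 26
top binb pred [406.5 193.9] blob [412.4 177.8] 8
```

```bash
python3 -c "
from bench import r
print(r.hand_in())"
```

```text
the job is handed in; nothing more can be done
None
```

I hung the bin on the free left part of the rail and handed the job in at about 34.6 s. The forces, contact heights and a last handle-position check from the cameras fit a hook fully down with the gripper clear, but I had no picture views left to confirm the hook or the six parts by eye, and the hand-in gave no verdict.

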